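# Close the sample case and thread its locking rod

### The arm

A 7-joint arm with a two-finger parallel gripper is mounted at the origin on a cart in front of the work surface, level with it; the furniture and walls round the work are solid. World frame = base frame: x ahead of the robot, y to its left, z up, the work surface at z = 0. Lengths are in mm, angles in rad, forces in N, time in s.
With the tool pointing down it reaches from about 425 to 875 mm from the base axis. Payload 9.9 kg.
Tool frame: the origin (TCP) lies on the centre line of the jaws, within the pads' length; the fingertips stand 14 mm ahead of it and the grasp point (between the pads) lies 5 mm behind it; z points along the fingers, y is the direction in which the jaws open and shut (so a half turn about z gives the same grasp; the last joint's range is limited). The gripper opens to 85 mm and grips with 20 to 120 N. Pads are 22 mm wide; open, the fingers measure 114 mm over their backs; the gripper's body (76 mm by 85 mm) begins 54 mm behind the grasp point. The pads swing forward as they close: fully open they stand 13 mm farther back than shut.
Start: joints at [1.126, 0.576, 0.025, 1.437, -0.015, 1.129, -0.057], TCP at [238.295, -631.542, 245.289] pointing down, gripper open.
Joint ranges: [-2.76, 2.76], [-0.34, 2.15], [-1.52, 1.57], [0.19, 2.46], [-1.09, 4.23], [0.17, 1.99], [-2.82, 2.82]. Speed limits (rad/s): [2.22, 2.22, 3.01, 3.01, 3.14, 3.14, 3.14].

### API

Orientations are given as a unit quaternion [x, y, z, w].
In Python, from plant import sense, read_camera, finish_job gives the robot as it stands.
- The arm moves only by the tool apply_moves, never from a script. Its argument "steps" is a list of rows, each an object with "delta_rot": the turn, a rotation vector about the tool's x, y, z normalised to -1 to 1, where 1 is 180 degrees, a list of three; "travel": the shift along the tool's x, y, z normalised to -1 to 1, where 1 is 75 cm, a list of three; "fingers": the closure, from -1 (fully open) to 1 (shut), so that 0 is half open. In form: [{"delta_rot": [rx, ry, rz], "travel": [x, y, z], "fingers": fingers}, ...]. A call has 1 to 12 rows; each row shifts and turns the pose as measured when the row begins, along the tool's axes as they then stand; what a row does not reach is not made up. A row lasts 1/10 s, in which the tool goes at most 50 mm and 8.59 degrees, less where a joint would pass 70% of its speed; a pose out of reach is approached as far as the arm can. A call with a number of a shift or a turn outside -1 to 1 is refused whole. A call with a gripper value outside its range is refused whole. The fingers move at their own pace and stop on an object; "grip_force" is the grip in N (left out, the last holds). Time passes only in rows, so rows that do not move let the fingers close. It gives the time, the measured TCP pose, the force and the opening at its end, in the units of the state.
- sense(): the state, without advancing time (a new reading comes with each control period).
- read_camera(name): name is "scene" or "top" or "wrist"; returns a dict with "img" (420x560x3 uint8, red, green, blue), "range_z" (420x560 float32, mm along the optical axis (not along the pixel's ray), 0 where there is no reading), "camera_matrix" (3x3 intrinsics, pixels), "k1" (the pictures are not rectified: a ray, as slopes to the right and down, at radius r is drawn at 1 + k1 r^2 times it, then the intrinsics apply), "R" (3x3) and "t" (3): a world point X has camera coordinates R X + t. Camera axes: x right, y down, z forward; pixel columns grow to the right and rows downward; lengths in mm; the calibration is good to about 2 mm. A picture is of the moment at which its call begins.
- finish_job(): hands the job in, once; it reports no verdict.
The state is a dict: "time_s": time; "q": joint angles; "qvel": joint speeds; "joint_efforts": joint torques, N m; "ee_pos": TCP position; "orientation": TCP orientation; "contact_force": force on the tool from outside, world axes, zero at the start; "ft_torque": the same for the moment, N m; "opening": opening from 0.0 (shut) to 1.0 (fully open).
Only numpy, scipy, OpenCV 4.12 (cv2) and the standard library are available. Lean on these libraries where they do the work, as an engineer would, in place of code of your own. Each camera call takes 0.05 s, during which the arm holds its last target.

### The job

The sample boxes are loaded: swing the lid of the small aluminium transfer case fully shut. Then take the loose locking rod by its square handle and thread it through the bushing on the case's front and on through the bushing that hangs from the lid, entering each at its countersunk mouth, until the grooved tip stands right out beyond the lid's bushing. Finish still gripping the rod there, held still, so that I can snap the retaining ring on; leave the bottle, vial and wafer box round about undisturbed.

Things in the scene. Friction and masses are not known exactly. Their poses are not given: they have to be found in the camera images.
- case: Aluminium transfer case, fixed to the worktop. Origin: centre of its underside, on the worktop; x from front to rear, y to the left seen from the robot, z up. Base 105 (x) x 150 (y) x 42 mm high, 56 mm with the lid shut; front wall at x = -52.5 mm. Two bushing barrels lie along y in front of it, on one axis at x = -77.5, z = 30 mm once the lid is shut (see the bushing points).
- lid (a joint): Lid angle in rad: 0 = shut, grows as it opens up and back; starts about upright (1.3 to 1.6), stop at 1.75. Friction hinge: it stays where it is left and yields to about 2 to 4 N near its free edge; push it over from behind on its outer face, and down. The lid's bushing moves with it.
- lid_hinge (a point): Point on the lid's hinge axis, at the middle of the case's rear upper edge (case x = +52.5, y = 0, z = 42 mm); the axis runs along case y.
- lid_front_edge (a point): Middle of the lid's free edge on its outer (top when shut) face; 105 mm from the hinge axis along the lid, which is 14 mm thick and 150 mm wide.
- case_bushing (a point): Centre of the mouth (the -y end) of the case's own bushing, case (-77.5, -56, 30) mm. Barrel 30 mm outside, 22 mm long along case +y, bore 13 mm; the mouth is countersunk, 22 mm narrowing to 13 mm over 5 mm. The rod enters here first, from the case's -y side, moving along +y.
- lid_bushing (a point): Centre of the mouth (the -y end) of the lid's bushing, the same size and also countersunk at its -y end; with the lid shut at case (-77.5, +20, 30) mm, so its far end is at y = +42 mm.
- rod: Loose steel locking rod, about 120 g, lying level on the worktop, tip roughly to world +y. Origin: underside of its square handle's centre (16 x 16 mm, 50 mm long along the rod's y axis); z up. From the handle a 10 mm round rod runs 140 mm along +y, its axis 8 mm above the underside; tapered nose, ring groove 9.5 to 12.5 mm behind the tip. Centre of mass inside the handle.
- rod_tip (a point): Tip of the rod, 165 mm from the handle's centre along the rod's y axis, on the rod's axis.
- rod_shoulder (a point): Front face of the collar next to the handle, on the rod's axis, 29 mm from the handle's centre towards the tip.
- wash_bottle: Bystander: white wash bottle with a red cap and bent spout, 192 mm high. Origin under its base.
- wafer_box: Bystander: flat round wafer box with a white lid and blue rim, 88 mm across, 23 mm high. Origin under its centre.
- vial: Bystander: small white vial with a red cap, 26 mm across, 56 mm high. Origin under its centre.
- front_post (a point): Part of the room: point on the centre line of the dark enclosure's right front post, 30 mm square, black, upright from below the worktop to the enclosure's roof 0.85 m above it. The arm may start on the other side of it: fold in and pass between it and the robot's base, do not strike it.

How it is judged (in metres and radians):
On the way, in this order (a step that is already met when the one before it is completed fails the run):
1. the lid is shut (value of joint lid below 0.05 rad), for 0.2 s.
2. with the lid shut, the rod's tip is inside the case's bushing, tip first from the -y side (value of joint lid below 0.06 rad and y of rod_tip in the frame of case between -0.046 and 0.02 m and y of rod_shoulder in the frame of case below -0.054 m and x of rod_tip in the frame of case between -0.0845 and -0.0705 m and z of rod_tip in the frame of case between 0.023 and 0.037 m), for 0.05 s.
At the end, for the whole second after the job is handed in: Lid shut (within 0.06 rad); rod through both bushings (tip within 6 mm of their axis, rod within 0.1 rad), tip at least 13 mm beyond the lid's bushing, collar on the -y side of the case's bushing; fingers still grip its handle (over 2 N, grasp point within 60 mm of its origin), rod still (value of joint lid below 0.06 rad and y of rod_tip in the frame of case above 0.055 m and y of rod_shoulder in the frame of case below -0.05 m and x of rod_tip in the frame of case between -0.0835 and -0.0715 m and z of rod_tip in the frame of case between 0.024 and 0.036 m and angle between the y axis of rod and the y axis of case, either way round below 0.1 rad and contact force between the fingers and rod above 2 N and linear speed of rod below 0.02 m/s and distance between the grasp point and rod below 0.06 m); the arm keeps its last pose, push and grip.
It fails at once if the wash bottle is knocked (moved over 25 mm) (distance of wash_bottle from where it was at the start of the episode above 0.025 m).
It fails at once if the wafer box is knocked (moved over 25 mm) (distance of wafer_box from where it was at the start of the episode above 0.025 m).
It fails at once if the vial is knocked (moved over 25 mm) (distance of vial from where it was at the start of the episode above 0.025 m).
It also fails if it takes over 66 s, if anything falls off the work surface, if the arm or the gripper's body presses on something with over 40 N, if the wrist force passes 120 N, or if a joint passes its speed limit or range.

## Working session

There is one attempt and no reset: what is moved stays moved. The work goes in short steps, Python scripts to look and compute and a tool call to move; the robot and the scene stay as the last step left them, time stands still between calls to the robot, and variables do not carry over. Pictures are saved under pics/ and viewed, and the job is handed in when it is done.

Besides the shell and the picture viewer there is one more tool, called after "Request:" as name([rows], argument=value, ...), one row to a line, values as JSON. apply_moves: Moves the arm, as the interface text tells. Scaled input: -1 to 1 covers 75 cm each way for a shift and 180 degrees each way for a turn. Its arguments: {"type":"object","properties":{"steps":{"type":"array","items":{"type":"object","properties":{"delta_rot":{"type":"array","items":{"type":"number","minimum":-1,"maximum":1}},"travel":{"type":"array","items":{"type":"number","minimum":-1,"maximum":1}},"fingers":{"type":"number"}}}},"grip_force":{"type":"number"}},"required":["steps"]}

```bash
ls; mkdir -p pics
cat > h.py <<'E'
import numpy as np, cv2
from plant import sense, read_camera, finish_job
from scipy.spatial.transform import Rotation as R_
def snap(n,f):
    c=read_camera(n); cv2.imwrite('pics/'+f,c['img'][:,:,::-1]); np.savez('pics/'+f[:-4]+'.npz',**c); return c
def pts(c):
    K=c['camera_matrix'];h,w=c['range_z'].shape
    u,v=np.meshgrid(np.arange(w),np.arange(h))
    return world(c,u,v,c['range_z'])
def rays(c,u,v):
    K=np.array(c['camera_matrix']);k=float(c['k1'])
    xy=np.stack([(np.asarray(u,float)-K[0,2])/K[0,0],(np.asarray(v,float)-K[1,2])/K[1,1]],-1)
    r=xy.copy()
    for _ in range(20): r=xy/(1+k*(r**2).sum(-1,keepdims=True))
    return np.concatenate([r,np.ones(r.shape[:-1]+(1,))],-1)
def world(c,u,v,z):
    d=rays(c,u,v)*np.asarray(z,float)[...,None]
    return (d-np.array(c['t']))@np.array(c['R'])
def plane(c,u,v,z):
    R=np.array(c['R']);o=-R.T@np.array(c['t']);d=rays(c,u,v)@R
    return o+d*((z-o[2])/d[...,2])[...,None]
def proj(c,X):
    p=np.asarray(X)@np.array(c['R']).T+np.array(c['t']);s=p[...,:2]/p[...,2:]
    s=s*(1+float(c['k1'])*(s**2).sum(-1,keepdims=True));K=np.array(c['camera_matrix'])
    return s@np.diag([K[0,0],K[1,1]])+K[:2,2]
E
python3 - <<'E'
from h import *
for n in ['scene','top','wrist']:
    c=snap(n,n+'0.png'); print(n,c['k1'],c['camera_matrix'].tolist(),(-c['R'].T@c['t']).round(),c['R'].round(2).tolist())
print(sense())
E
```

```text
pics
scene -0.025571222189173612 [[453.96618872595155, 0.0, 275.95325052961306], [0.0, 453.96618872595155, 213.44314058855284], [0.0, 0.0, 1.0]] [-192.  687.  727.] [[-0.72, -0.69, 0.01], [-0.35, 0.36, -0.86], [0.59, -0.63, -0.5]]
top 0.047160513906131116 [[457.0464478649998, 0.0, 283.88373291184007], [0.0, 457.0464478649998, 206.5311307141137], [0.0, 0.0, 1.0]] [ 170.  -49. 1149.] [[-0.02, -1.0, 0.0], [-0.94, 0.01, -0.35], [0.35, -0.01, -0.94]]
wrist 0.014298314859552727 [[292.1365192354894, 0.0, 274.05163605432114], [0.0, 292.1365192354894, 208.6606226799833], [0.0, 0.0, 1.0]] [ 317. -602.  373.] [[0.35, -0.94, -0.0], [-0.89, -0.33, 0.32], [-0.3, -0.11, -0.95]]
{'time_s': 0.15, 'q': array([ 1.12618003,  0.57634267,  0.02484413,  1.43770178, -0.01502439,
        1.12901983, -0.05650055]), 'qvel': array([-0.00132588, -0.00176198,  0.00028595, -0.00250294, -0.00229864,
       -0.00035328, -0.00151295]), 'joint_efforts': array([ 3.36239282e-03, -7.66259766e+01,  2.25261949e+00, -2.86180365e+01,
        1.54251570e-02,  9.87875042e-03,  5.83397787e-05]), 'ee_pos': array([ 238.20570511, -631.22169735,  244.642774  ]), 'orientation': array([ 9.83768015e-01,  1.79443802e-01, -1.33805210e-04, -6.29744325e-04]), 'contact_force': array([-0.12163297,  0.1316948 , -0.62536878]), 'ft_torque': array([-0.01209026,  0.03155624,  0.03847667]), 'opening': 0.9997432292185148}
```

View pics/scene0.png

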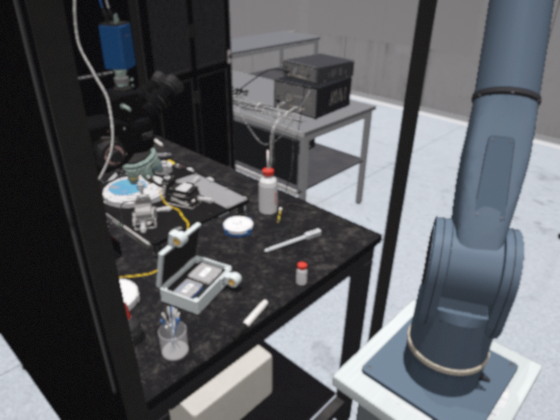

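View pics/top0.png

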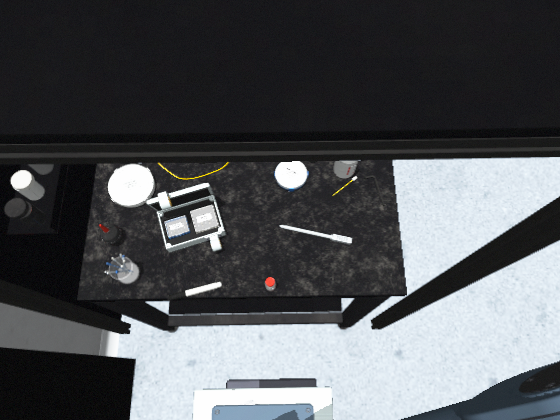

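View pics/wrist0.png

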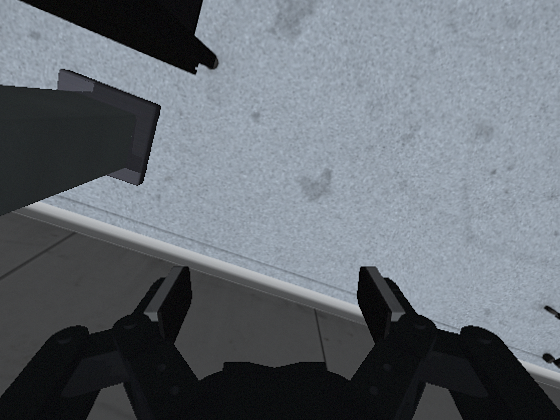

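Run:
```python
from h import *
c=np.load('pics/top0.npz');P=pts(c);np.set_printoptions(suppress=True,precision=1)
for n,(u,v) in dict(rodtip=(281,227),rodmid=(310,233),handle=(341,239),handle_end=(351,241),vial=(270,284),wafer=(291,174),bottle=(346,165),caseL=(160,240),lidtopR=(208,187),lidtopL=(150,200),bush=(216,243),tabler=(400,290),postbase=(377,325),post2=(450,278),post3=(540,220)).items():
    print(n,P[v,u],c['range_z'][v,u],plane(c,u,v,0.))
# crops
im=c['img'][150:310,80:420]; cv2.imwrite('pics/t0c.png',cv2.resize(im,None,fx=2.3,fy=2.3,interpolation=cv2.INTER_CUBIC)[:,:,::-1])
s=np.load('pics/scene0.npz');im=s['img'][180:350,130:340]; cv2.imwrite('pics/s0c.png',cv2.resize(im,None,fx=3.5,fy=3.5,interpolation=cv2.INTER_CUBIC)[:,:,::-1])
P=pts(s)
for n,(u,v) in dict(handle=(314,233),tip=(268,248),post=(410,150),post2=(385,280),post3=(425,30),bushc=(232,279),lidb=(177,238)).items(): print(n,P[v,u],s['range_z'][v,u])
```

```text
rodtip [538.5 -49.4  11.4] 1194.5721 [542.1 -49.4   0. ]
rodmid [ 520.5 -124.5   12.5] 1187.8191 [ 524.4 -125.3    0. ]
handle [ 500.2 -202.6   22.3] 1172.054 [ 506.8 -205.7    0. ]
handle_end [ 500.6 -231.2    1.3] 1192.0345 [ 500.9 -231.4    0. ]
vial [381.1 -20.9  55.6] 1097.8722 [391.8 -19.5   0. ]
wafer [685.  -78.6  22.1] 1235.968 [695.1 -79.1   0. ]
bottle [ 678.8 -218.6   86. ] 1175.0096 [ 720.  -232.3    0. ]
caseL [511.7 265.8   0.4] 1193.239 [511.9 265.9   0. ]
lidtopR [602.3 124.6 135. ] 1099.8425 [659.7 147.7   0. ]
lidtopL [566.4 256.8 146.1] 1075.9237 [624.1 301.4   0. ]
bush [487.8 113.5  46.7] 1142.5823 [501.2 120.4   0. ]
tabler [ 371.8 -344.5    1.3] 1147.8402 [ 372.1 -344.8    0. ]
postbase [ 325.  -352.5 -362.7] 1472.4683 [ 288.  -279.7    0. ]
post2 [ 337.9 -357.6  313.5] 843.5707 [ 400.8 -473.3    0. ]
post3 [ 340.2 -351.8  637. ] 541.3761 [ 551.3 -728.2    0. ]
handle [ 494.3 -202.6   13.5] 1325.5701
tip [537.4 -54.9  12.2] 1258.904
post [ 320.8 -369.5  275. ] 1196.3185
post2 [ 322.3 -351.3 -149.5] 1398.858
post3 [ 321.9 -348.1  575.5] 1032.6045
bushc [478.3 129.1  40.5] 1093.8418
lidb [540.6 228.3 176.3] 1000.27966
```

View pics/t0c.png

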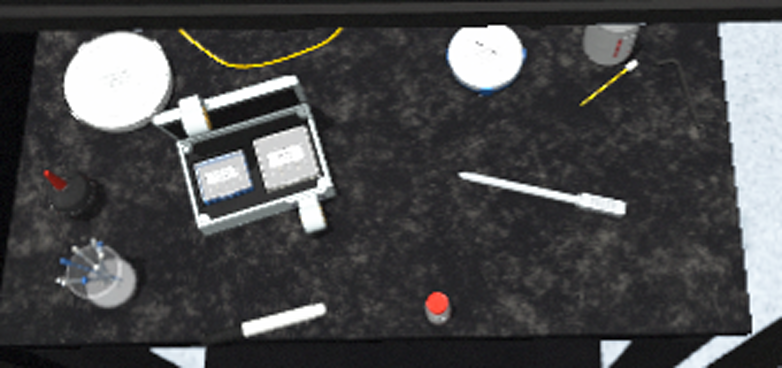

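View pics/s0c.png

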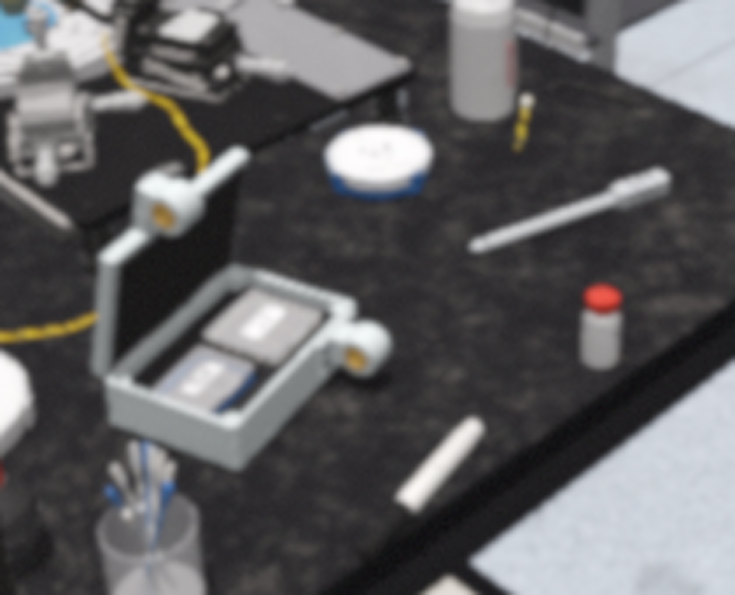

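Request:
apply_moves([
  {"travel":[0,-0.06,0],"delta_rot":[0,0,0],"fingers":1},
  {"travel":[0,-0.06,0],"delta_rot":[0,0,0],"fingers":1},
  {"travel":[0,-0.06,0],"delta_rot":[0,0,0],"fingers":1},
  {"travel":[0,-0.06,0],"delta_rot":[0,0,0],"fingers":1},
  {"travel":[0,-0.06,0],"delta_rot":[0,0,0],"fingers":1},
])

```text
time_s: 0.65
ee_pos: [157.6, -416.9, 240.7]
orientation: [0.984, 0.18, -0.0, -0.001]
contact_force: [0.9, 0.2, 1.4]
opening: 0.141
```

Request:
apply_moves([
  {"travel":[0,-0.05,-0.02],"fingers":1},
  {"travel":[0,-0.05,-0.02],"fingers":1},
  {"travel":[0,0,0],"fingers":1},
])

```text
schema error: expected keys delta_rot, travel, fingers
```

Run:
```python
from h import *
s=sense();print(s['q'].round(3),s['ee_pos'].round(),s['orientation'].round(3)); snap('scene','s1.png');snap('top','t1.png')
```

```text
[ 1.094  0.244  0.013  2.015 -0.004  0.885 -0.101] [ 158. -417.  241.] [ 0.984  0.18  -0.    -0.001]
```

View pics/s1.png

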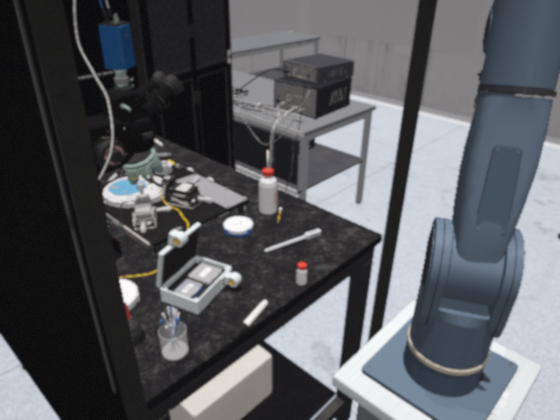

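View pics/t1.png

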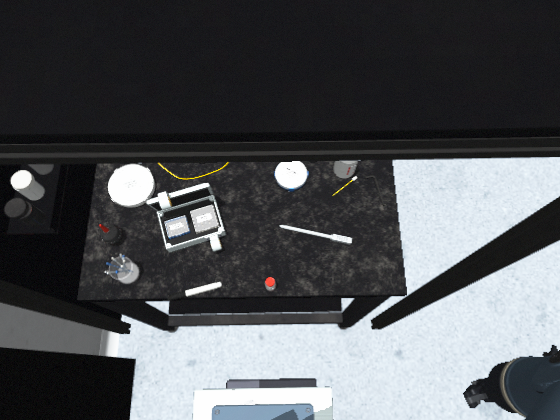

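Request:
apply_moves([
  {"travel":[0,-0.05,-0.01],"delta_rot":[0,0,0],"fingers":1},
  {"travel":[0,-0.05,-0.01],"delta_rot":[0,0,0],"fingers":1},
  {"travel":[0,0,0],"delta_rot":[0,0,0],"fingers":1},
])

```text
time_s: 1.05
ee_pos: [127.9, -340.1, 256.1]
orientation: [0.984, 0.18, -0.001, -0.004]
contact_force: [0.7, -0.6, 0.5]
opening: -0.002
```

```bash
cat > st.py <<'E'
from h import *
s=sense();print(s['time_s'],s['q'].round(3),s['ee_pos'].round(1),s['orientation'].round(4),s['contact_force'].round(1),s['opening'])
M=R_.from_quat(s['orientation']).as_matrix();print('x',M[:,0].round(3),'y',M[:,1].round(3),'z',M[:,2].round(3),'r',np.hypot(*s['ee_pos'][:2]))
E
python3 st.py
```

```text
1.05 [ 1.077e+00  1.030e-01  5.000e-03  2.153e+00 -1.000e-03  8.940e-01
 -1.260e-01] [ 127.9 -340.1  256.1] [ 0.9837  0.1796 -0.0012 -0.0042] [ 0.7 -0.6  0.5] -0.0021506929337343976
x [ 0.935  0.353 -0.001] y [ 0.353 -0.935 -0.009] z [-0.004  0.008 -1.   ] r 363.3862650842923
```

Request:
apply_moves([
  {"travel":[0.059,-0.004,0],"delta_rot":[0,0,-0.039],"fingers":1},
  {"travel":[0.059,-0.004,0],"delta_rot":[0,0,-0.039],"fingers":1},
  {"travel":[0.059,-0.004,0],"delta_rot":[0,0,-0.039],"fingers":1},
])

```text
time_s: 1.35
ee_pos: [241.5, -273.5, 257.4]
orientation: [0.935, 0.356, -0.0, -0.002]
contact_force: [0.8, 0.5, 0.1]
opening: 0.004
```

```bash
python3 st.py
```

```text
1.35 [ 0.874  0.104 -0.171  2.147  0.021  0.895 -0.153] [ 241.5 -273.5  257.4] [ 9.346e-01  3.556e-01 -2.000e-04 -1.700e-03] [0.8 0.5 0.1] 0.004106615326904005
x [0.747 0.665 0.001] y [ 0.665 -0.747 -0.003] z [-0.002  0.003 -1.   ] r 364.8285479201424
```

Request:
apply_moves([
  {"travel":[0.059,-0.004,0],"delta_rot":[0,0,-0.039],"fingers":1},
  {"travel":[0.059,-0.004,0],"delta_rot":[0,0,-0.039],"fingers":1},
  {"travel":[0.059,-0.004,0],"delta_rot":[0,0,-0.039],"fingers":1},
  {"travel":[0.059,-0.004,0],"delta_rot":[0,0,-0.039],"fingers":1},
  {"travel":[0.059,-0.004,0],"delta_rot":[0,0,-0.039],"fingers":1},
  {"travel":[0.059,-0.004,0],"delta_rot":[0,0,-0.039],"fingers":1},
])

```text
time_s: 1.95
ee_pos: [369.2, -33.5, 259.4]
orientation: [0.735, 0.678, 0.004, 0.001]
contact_force: [1.3, -0.1, 0.5]
opening: -0.007
```

```bash
python3 st.py
python3 - <<'E'
from h import *
snap('wrist','w1.png');snap('top','t2.png');snap('scene','s2.png')
E
```

```text
1.95 [ 0.445  0.122 -0.533  2.131  0.075  0.899 -0.212] [369.2 -33.5 259.4] [0.7346 0.6784 0.0041 0.0012] [ 1.3 -0.1  0.5] -0.007012466202046456
x [0.079 0.997 0.004] y [ 0.997 -0.079  0.007] z [ 0.008  0.004 -1.   ] r 370.6657068624462
```

View pics/w1.png

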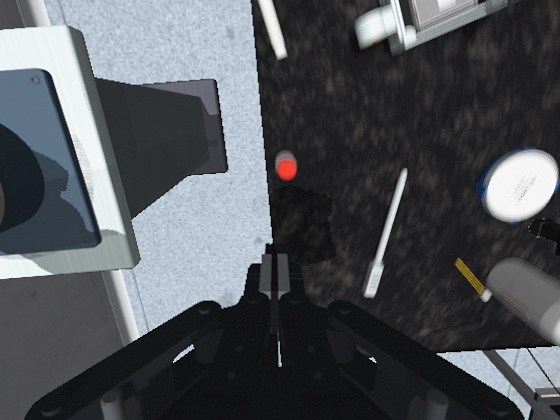

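View pics/s2.png

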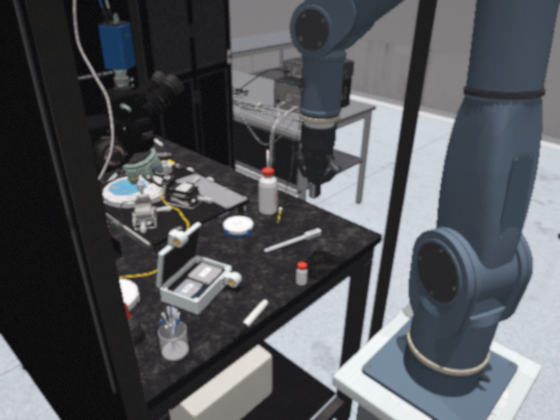

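View pics/t2.png

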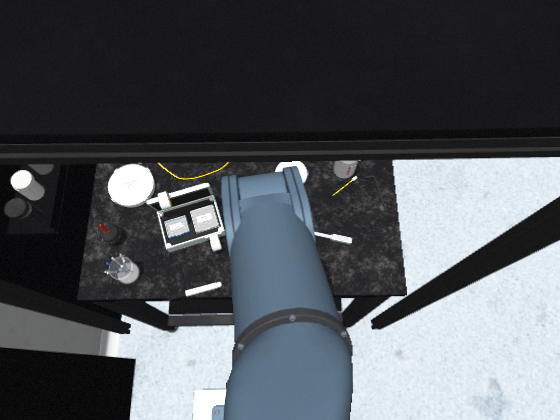

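Request:
apply_moves([
  {"travel":[0.032,0.047,-0.027],"delta_rot":[0,0,0],"fingers":1},
  {"travel":[0.032,0.047,-0.027],"delta_rot":[0,0,0],"fingers":1},
  {"travel":[0.032,0.047,-0.027],"delta_rot":[0,0,0],"fingers":1},
  {"travel":[0,0,0],"delta_rot":[0,0,0],"fingers":1},
])

```text
time_s: 2.5
ee_pos: [482.1, 26.8, 320.7]
orientation: [0.738, 0.674, 0.001, -0.0]
contact_force: [0.5, -0.3, -0.4]
opening: -0.002
```

```bash
python3 st.py
python3 - <<'E'
from h import *
snap('wrist','w2.png')
E
```

```text
2.5 [ 0.291  0.252 -0.567  1.791  0.146  1.138 -0.413] [482.1  26.8 320.7] [ 7.384e-01  6.744e-01  1.400e-03 -3.000e-04] [ 0.5 -0.3 -0.4] -0.0019786447036810153
x [0.09  0.996 0.003] y [ 0.996 -0.09   0.001] z [ 0.002  0.002 -1.   ] r 482.8235813725291
```

View pics/w2.png

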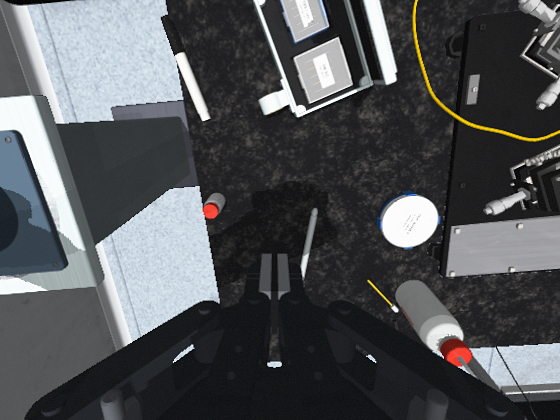

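Request:
apply_moves([
  {"travel":[0.06,0,-0.013],"delta_rot":[0,0,0],"fingers":1},
  {"travel":[0.06,0,-0.013],"delta_rot":[0,0,0],"fingers":1},
  {"travel":[0.02,0,0],"delta_rot":[0,0,0],"fingers":1},
  {"travel":[0,0,0],"delta_rot":[0,0,0],"fingers":1},
])

```text
time_s: 2.95
ee_pos: [489.0, 124.0, 335.7]
orientation: [0.744, 0.669, -0.004, -0.002]
contact_force: [1.0, -0.5, 0.8]
opening: -0.003
```

```bash
python3 st.py
python3 - <<'E'
from h import *
snap('wrist','w3.png')
E
```

```text
2.95 [ 0.11   0.288 -0.602  1.708  0.172  1.208 -0.641] [489.  124.  335.7] [ 0.7436  0.6686 -0.0042 -0.0017] [ 1.  -0.5  0.8] -0.0028811845018965115
x [ 0.106  0.994 -0.004] y [ 0.994 -0.106 -0.008] z [-0.008 -0.003 -1.   ] r 504.43728565345515
```

View pics/w3.png

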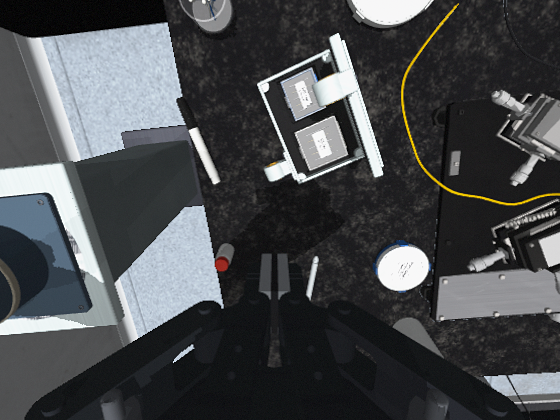

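Run:
```python
from h import *
np.set_printoptions(suppress=True,precision=1)
c=np.load('pics/w3.npz');im=c['img'][20:200,240:400]
cv2.imwrite('pics/w3c.png',cv2.resize(im,None,fx=3.3,fy=3.3,interpolation=cv2.INTER_CUBIC)[:,:,::-1])
P=pts(c)
# bright pixels with height 35..50: case base rim
sub=np.zeros(P.shape[:2],bool);sub[20:200,240:400]=1
g=c['img'].min(2)
m=sub&(P[...,2]>36)&(P[...,2]<46)&(g>110)
q=P[m];print(len(q),q.mean(0))
r=cv2.minAreaRect(q[:,:2].astype(np.float32));print(r,cv2.boxPoints(r))
for a,b in [(46,60),(60,100),(100,130),(130,150),(150,200)]:
    m2=sub&(P[...,2]>a)&(P[...,2]<b)&(g>60); q2=P[m2];print(a,b,len(q2), q2.mean(0) if len(q2) else '', q2.min(0),q2.max(0))
```

```text
2160 [526.7 187.9  39.9]
((528.5889282226562, 178.3404541015625), (139.96937561035156, 150.18142700195312), 17.457216262817383) [[439.3 229. ]
 [484.4  85.7]
 [617.9 127.7]
 [572.8 271. ]]
46 60 10 [489.3 118.2  46.4] [483.1 110.6  46. ] [493.3 126.1  46.9]Traceback (most recent call last):
  File "<stdin>", line 13, in <module>
    return umr_minimum(a, axis, None, out, keepdims, initial, where)
ValueError: zero-size array to reduction operation minimum which has no identity
```

View pics/w3c.png

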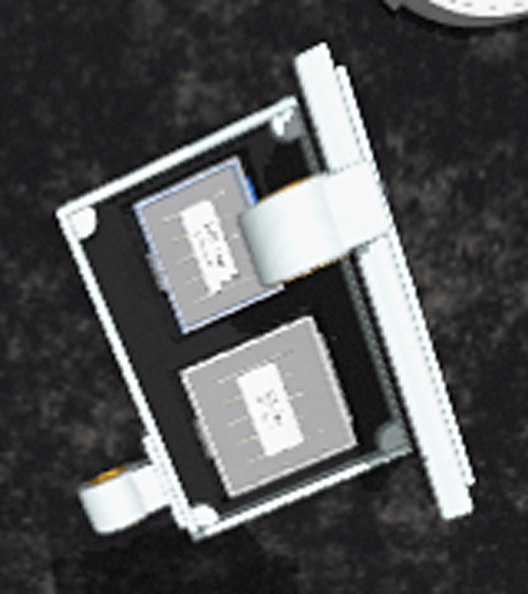

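Run:
```python
from h import *
np.set_printoptions(suppress=True,precision=1)
c=np.load('pics/w3.npz');P=pts(c)
k={n:plane(c,240+u/3.3-.35,20+v/3.3-.35,42.) for n,(u,v) in dict(FL=(58,212),FR=(195,537),RR=(412,450),RL=(295,97)).items()}
for n in k: print(n,k[n])
d=lambda a,b:(np.linalg.norm(k[a]-k[b]).round(1), np.degrees(np.arctan2(*(k[b]-k[a])[1::-1])).round(2))
print(d('FR','FL'),d('RR','RL'),d('FR','RR'),d('FL','RL'))
print(sum(k.values())/4)
for u,v in [(320,60),(341,95),(365,140),(330,90),(340,70),(352,100),(378,170)]: print(u,v,P[v,u],c['range_z'][v,u])
```

```text
FL [477.1 239.3  42. ]
FR [521.5  99.5  42. ]
RR [618.3 128.3  42. ]
RL [573.7 270.   42. ]
(np.float64(146.6), np.float64(107.62)) (np.float64(148.5), np.float64(107.46)) (np.float64(100.9), np.float64(16.58)) (np.float64(101.3), np.float64(17.63))
[547.7 184.3  42. ]
320 60 [563.2 260.1  30.7] 390.0212
341 95 [558.5 211.6 180.3] 264.54425
365 140 [589.7 164.7 145.4] 311.48132
330 90 [548.5 216.8 182. ] 261.64484
340 70 [565.3 235.2 146. ] 289.08426
352 100 [576.5 206.2 146.2] 297.79825
378 170 [603.3 131.1 146.6] 320.70813
```

Request:
apply_moves([
  {"travel":[0,0,0],"delta_rot":[0,0,-0.044],"fingers":1},
  {"travel":[0,0,0],"delta_rot":[0,0,-0.044],"fingers":1},
  {"travel":[0,0,0],"delta_rot":[0,0,-0.044],"fingers":1},
  {"travel":[0,0,0],"delta_rot":[0,0,0],"fingers":1},
])

```text
time_s: 3.4
ee_pos: [487.7, 112.4, 333.3]
orientation: [0.589, 0.808, -0.008, -0.002]
contact_force: [0.9, -0.4, 0.0]
opening: -0.002
```

```bash
cat >> st.py <<'E'
C=np.array([547.7,184.3]);a=0.3047
def tocase(p): 
    d=p[:2]-C; return np.array([d[0]*np.cos(a)+d[1]*np.sin(a),-d[0]*np.sin(a)+d[1]*np.cos(a),p[2]]).round(1)
print('case frame tcp',tocase(s['ee_pos']),'toolx yaw deg',np.degrees(np.arctan2(M[1,0],M[0,0])).round(2),'case y yaw',np.degrees(a)+90)
E
python3 st.py
python3 - <<'E'
from h import *
snap('wrist','w4.png')
c=np.load('pics/w3.npz');P=pts(c)
sub=P[40:260,400:470]; m=(sub[...,2]>30); print(sub[m].min(0),np.percentile(sub[m],[5,50,95],axis=0))
E
```

```text
3.4 [ 0.187  0.298 -0.685  1.715  0.203  1.216 -0.239] [487.7 112.4 333.3] [ 0.589   0.8081 -0.0077 -0.0023] [ 0.9 -0.4  0. ] -0.0019490517402870916
x [-0.306  0.952 -0.005] y [ 0.952  0.306 -0.015] z [-0.013 -0.01  -1.   ] r 500.51597612390947
case frame tcp [-78.8 -50.6 333.3] toolx yaw deg 107.83 case y yaw 107.45802401763618
[499.23273927 -44.89906218  30.14380755] [[721.26864721 -30.49681633  52.0078046 ]
 [735.95560555  76.78557606  60.06524417]
 [760.62765474 180.72469005  65.43246979]]
```

View pics/w4.png

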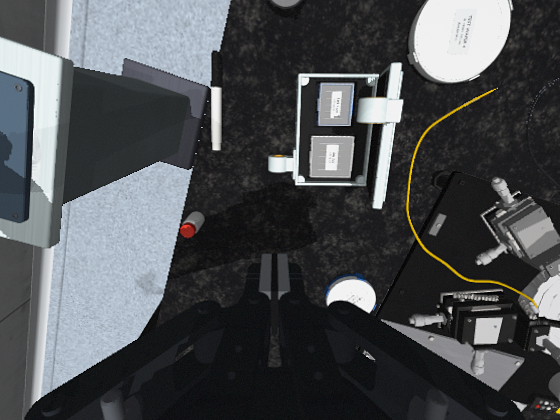

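Request:
apply_moves([
  {"travel":[0,0.056,0.01],"delta_rot":[0,0,0],"fingers":1},
  {"travel":[0.002,0.056,0.01],"delta_rot":[0,0,0],"fingers":1},
  {"travel":[0.004,0.056,0.01],"delta_rot":[0,0,0],"fingers":1},
  {"travel":[0.002,0.056,0.01],"delta_rot":[0,0,0],"fingers":1},
  {"travel":[0,0,0],"delta_rot":[0,0,0],"fingers":1},
])

```text
time_s: 3.95
ee_pos: [651.4, 158.0, 297.5]
orientation: [0.605, 0.796, -0.012, 0.0]
contact_force: [-0.8, 0.0, -0.5]
opening: -0.0
```

```bash
python3 st.py;  python3 - <<'E'
from h import *
snap('scene','s5.png');snap('wrist','w5.png')
E
```

```text
3.95 [ 0.021  0.594 -0.613  1.336  0.347  1.338 -0.327] [651.4 158.  297.5] [ 6.050e-01  7.962e-01 -1.160e-02  1.000e-04] [-0.8  0.  -0.5] -0.00030478412037160033
x [-0.268  0.963 -0.014] y [ 0.963  0.268 -0.018] z [-0.014 -0.019 -1.   ] r 670.3179865142318
case frame tcp [ 91.1 -56.2 297.5] toolx yaw deg 105.55 case y yaw 107.45802401763618
```

View pics/s5.png

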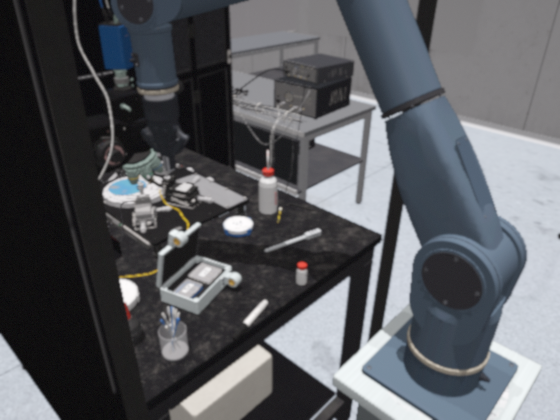

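View pics/w5.png

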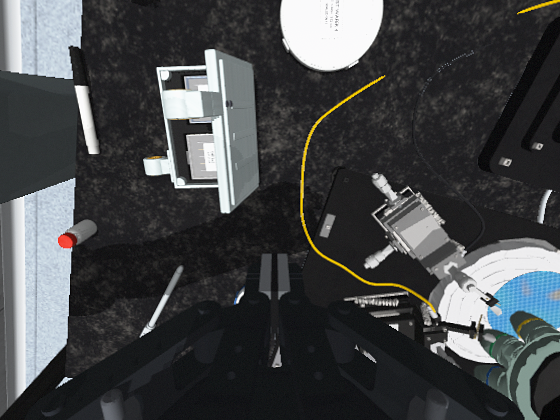

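Request:
apply_moves([
  {"travel":[0.008,0.001,0.04],"delta_rot":[-0.006,0.0046,-0.0106],"fingers":1},
  {"travel":[0.007,0,0.06],"delta_rot":[0,0,0],"fingers":1},
  {"travel":[0,0,0.06],"delta_rot":[0,0,0],"fingers":1},
  {"travel":[0,0,0.05],"delta_rot":[0,0,0],"fingers":1},
])

```text
time_s: 4.45
ee_pos: [646.9, 166.2, 148.2]
orientation: [0.595, 0.803, 0.006, 0.006]
contact_force: [-0.1, 0.8, 0.6]
opening: 0.001
```

```bash
python3 st.py;  python3 - <<'E'
from h import *
snap('scene','s6.png');snap('wrist','w6.png')
E
```

```text
4.45 [ 0.013  0.695 -0.581  1.577  0.441  0.986 -0.408] [646.9 166.2 148.2] [0.5953 0.8035 0.0061 0.0057] [-0.1  0.8  0.6] 0.0012979977813385413
x [-0.291  0.957 -0.002] y [0.956 0.291 0.017] z [ 0.016  0.003 -1.   ] r 667.9366249518566
case frame tcp [ 89.2 -47.  148.2] toolx yaw deg 106.94 case y yaw 107.45802401763618
```

View pics/s6.png

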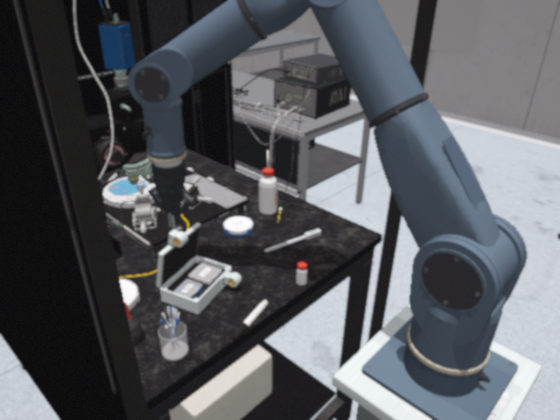

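View pics/w6.png

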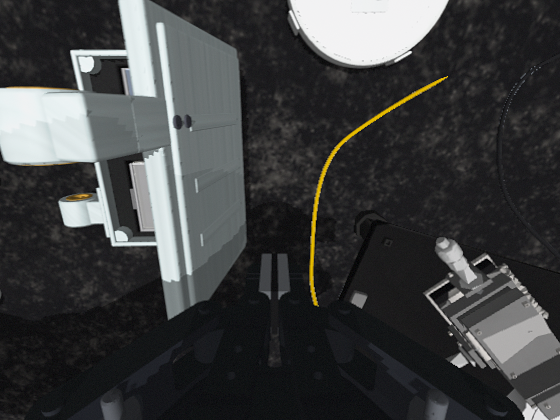

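Request:
apply_moves([
  {"travel":[0,0,0.05],"delta_rot":[0.005,0,0],"fingers":1},
  {"travel":[0,0,0],"delta_rot":[0,0,0],"fingers":1},
  {"travel":[0,-0.03,0],"delta_rot":[0,0,0],"fingers":1},
  {"travel":[0,-0.03,0],"delta_rot":[0,0,0],"fingers":1},
  {"travel":[0,-0.03,0],"delta_rot":[0,0,0],"fingers":1},
  {"travel":[0,0,0],"delta_rot":[0,0,0],"fingers":1},
])

```text
time_s: 5.15
ee_pos: [586.1, 146.3, 126.0]
orientation: [0.599, 0.801, 0.006, 0.006]
contact_force: [-0.3, -0.6, -0.0]
opening: 0.003
```

```bash
python3 st.py;  python3 - <<'E'
from h import *
snap('scene','s7.png');snap('wrist','w7.png')
E
```

```text
5.15 [ 0.037  0.638 -0.577  1.776  0.457  0.847 -0.466] [586.1 146.3 126. ] [0.5986 0.801  0.0056 0.0065] [-0.3 -0.6 -0. ] 0.0029931390560933037
x [-0.283  0.959 -0.004] y [0.959 0.283 0.017] z [ 0.017  0.001 -1.   ] r 604.0560617439376
case frame tcp [ 25.2 -47.8 126. ] toolx yaw deg 106.46 case y yaw 107.45802401763618
```

View pics/s7.png

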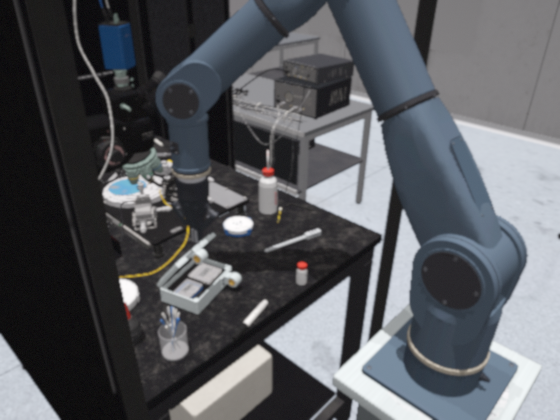

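View pics/w7.png

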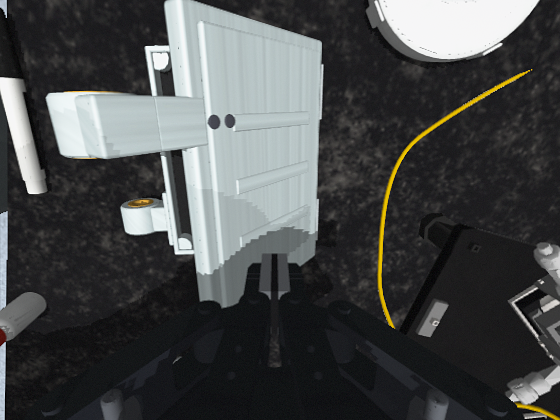

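Request:
apply_moves([
  {"travel":[0,-0.025,0.015],"delta_rot":[0.005,0,-0.005],"fingers":1},
  {"travel":[0,-0.025,0.01],"delta_rot":[0,0,0],"fingers":1},
  {"travel":[0,-0.025,0.01],"delta_rot":[0,0,0],"fingers":1},
  {"travel":[0,0,0],"delta_rot":[0,0,0],"fingers":1},
])

```text
time_s: 5.65
ee_pos: [543.6, 133.7, 104.7]
orientation: [0.593, 0.805, 0.007, 0.007]
contact_force: [0.5, 0.5, 0.0]
opening: 0.002
```

```bash
python3 st.py;  python3 - <<'E'
from h import *
snap('scene','s8.png');snap('wrist','w8.png')
E
```

```text
5.65 [ 0.044  0.612 -0.567  1.913  0.486  0.735 -0.503] [543.6 133.7 104.7] [0.5933 0.8049 0.0072 0.0068] [0.5 0.5 0. ] 0.0023189996822279004
x [-0.296  0.955 -0.002] y [0.955 0.296 0.02 ] z [ 0.02   0.003 -1.   ] r 559.8154466172302
case frame tcp [-19.1 -47.  104.7] toolx yaw deg 107.21 case y yaw 107.45802401763618
```

View pics/w8.png

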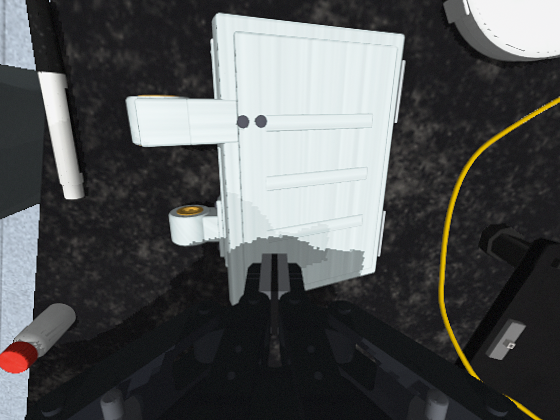

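Request:
apply_moves([
  {"travel":[0,-0.01,0.015],"delta_rot":[0.005,0,0],"fingers":1},
  {"travel":[0,-0.006,0.015],"delta_rot":[0,0,0],"fingers":1},
  {"travel":[0,0,0.015],"delta_rot":[0,0,0],"fingers":1},
  {"travel":[0,0,0],"delta_rot":[0,0,0],"fingers":1},
])

```text
time_s: 6.15
ee_pos: [537.5, 132.3, 70.1]
orientation: [0.594, 0.805, 0.003, 0.003]
contact_force: [0.7, -0.2, 3.5]
opening: -0.002
```

```bash
python3 st.py
```

```text
6.15 [ 0.019  0.655 -0.532  1.948  0.527  0.669 -0.544] [537.5 132.3  70.1] [0.5939 0.8046 0.0032 0.0034] [ 0.7 -0.2  3.5] -0.0016336024381609475
x [-0.295  0.956 -0.002] y [0.956 0.295 0.009] z [ 0.009  0.001 -1.   ] r 553.5524456126084
case frame tcp [-25.3 -46.6  70.1] toolx yaw deg 107.14 case y yaw 107.45802401763618
```

Request:
apply_moves([
  {"travel":[0,0,0.005],"delta_rot":[0,0,0],"fingers":1},
  {"travel":[0,0,0.005],"delta_rot":[0,0,0],"fingers":1},
  {"travel":[0,0,0.003],"delta_rot":[0,0,0],"fingers":1},
])

```text
time_s: 6.45
ee_pos: [537.6, 132.4, 69.8]
orientation: [0.594, 0.805, 0.002, 0.008]
contact_force: [-10.0, -4.0, 32.2]
opening: -0.003
```

```bash
python3 st.py;  python3 - <<'E'
from h import *
snap('scene','s9.png');snap('wrist','w9.png')
E
```

```text
6.45 [ 0.009  0.653 -0.524  1.952  0.536  0.664 -0.556] [537.6 132.4  69.8] [0.5939 0.8045 0.0022 0.0079] [-10.   -4.   32.2] -0.002711944677673087
x [-0.295  0.956 -0.01 ] y [0.956 0.295 0.013] z [ 0.015 -0.006 -1.   ] r 553.6690066396621
case frame tcp [-25.2 -46.5  69.8] toolx yaw deg 107.13 case y yaw 107.45802401763618
```

View pics/w9.png

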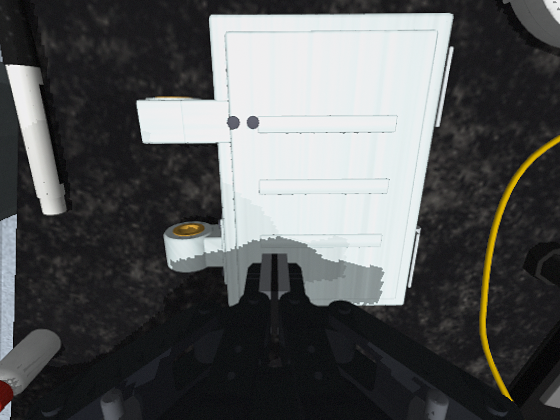

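View pics/s9.png

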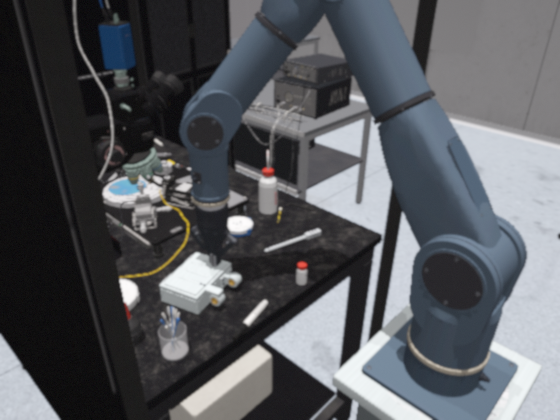

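Request:
apply_moves([
  {"travel":[0,0,-0.02],"delta_rot":[0,0,0],"fingers":1},
  {"travel":[0,0,-0.06],"delta_rot":[0,0,0],"fingers":1},
  {"travel":[0,-0.03,-0.06],"delta_rot":[0,0,0],"fingers":1},
  {"travel":[-0.02,-0.05,-0.05],"delta_rot":[0,0,0],"fingers":1},
  {"travel":[0,0,0],"delta_rot":[0.004,0.001,0],"fingers":1},
])

```text
time_s: 7.05
ee_pos: [483.4, 103.2, 210.1]
orientation: [0.593, 0.805, -0.003, 0.002]
contact_force: [0.6, 0.1, 0.1]
opening: -0.006
```

```bash
python3 st.py;  python3 - <<'E'
from h import *
snap('wrist','w10.png')
E
```

```text
7.05 [ 0.176  0.408 -0.675  1.934  0.326  0.913 -0.362] [483.4 103.2 210.1] [ 0.5929  0.8052 -0.0035  0.0016] [0.6 0.1 0.1] -0.006062962016030718
x [-0.297  0.955 -0.007] y [ 0.955  0.297 -0.004] z [-0.002 -0.007 -1.   ] r 494.32056586111446
case frame tcp [-85.6 -58.1 210.1] toolx yaw deg 107.27 case y yaw 107.45802401763618
```

View pics/w10.png

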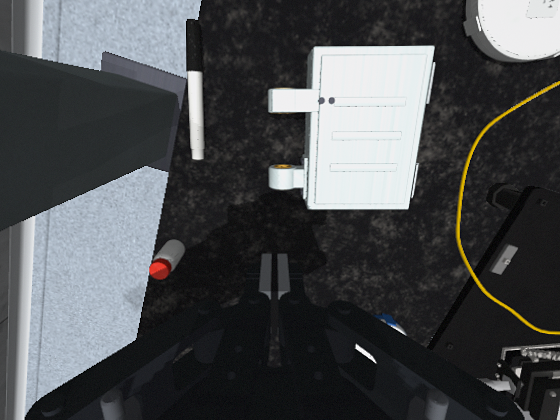

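```bash
cat > cs.py <<'E'
from h import *
np.set_printoptions(suppress=True,precision=1)
import sys
c=np.load(sys.argv[1]);P=pts(c)
C=np.array([547.7,184.3]);a=0.3047
D=P[...,:2]-C;X=D[...,0]*np.cos(a)+D[...,1]*np.sin(a);Y=-D[...,0]*np.sin(a)+D[...,1]*np.cos(a);Z=P[...,2]
g=c['img'].min(2)
m=(g>150)&(Z>50)&(Z<62)&(abs(X)<70)&(abs(Y)<90)
q=np.stack([X[m],Y[m]],1).astype(np.float32);print('lid z',np.median(Z[m]),cv2.minAreaRect(q),q.min(0),q.max(0))
A=np.stack([X[m],Y[m],np.ones(m.sum())],1);print('plane slope',np.linalg.lstsq(A,Z[m],rcond=None)[0])
for y0,y1 in [(-60,-30),(15,47)]:
    m=(Z>20)&(Z<50)&(X>-100)&(X<-64)&(Y>y0)&(Y<y1)
    x,y,z=X[m],Y[m],Z[m];print(y0,len(x),'x',np.percentile(x,[1,50,99]),'y',np.percentile(y,[1,50,99]),'z',np.percentile(z,[1,50,99]))
    # circle fit radius 15
    from scipy.optimize import least_squares
    k=x<-70
    r=least_squares(lambda p:np.hypot(x[k]-p[0],z[k]-p[1])-15,[-77,30],loss='soft_l1');print('axis',r.x,np.sqrt(np.mean(r.fun**2)))
E
python3 cs.py pics/w10.npz; cd pics; python3 -c "
import cv2;i=cv2.imread('w10.png')[40:215,260:440];cv2.imwrite('w10c.png',cv2.resize(i,None,fx=3.4,fy=3.4,interpolation=cv2.INTER_CUBIC))"
```

```text
lid z 56.230005690089676 ((-7.210121154785156, 0.7460784912109375), (149.04347229003906, 125.57923126220703), 89.9901351928711) [-70.  -73.8] [55.6 75.3]
plane slope [ 0.  -0.  55.8]
-60 623 x [-91.  -77.4 -64.7] y [-55.  -42.1 -33.2] z [23.1 42.9 46.3]
axis [-76.1  30.2] 2.47710496886239
15 139 x [-91.4 -88.3 -68.4] y [20.1 32.1 42.5] z [30.5 38.8 44.8]
axis [-77.3  28.4] 1.2751250159396301
```

View pics/w10c.png

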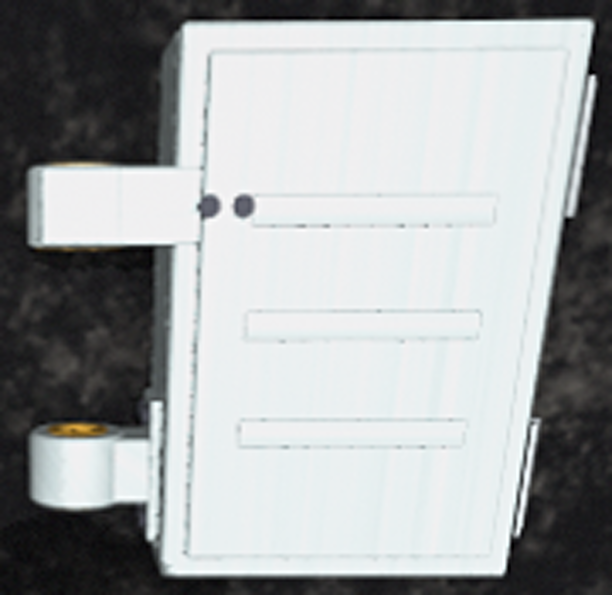

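Request:
apply_moves([
  {"travel":[-0.056,-0.007,-0.02],"delta_rot":[0,0,0.022],"fingers":-1},
  {"travel":[-0.056,-0.007,-0.02],"delta_rot":[0,0,0.022],"fingers":-1},
  {"travel":[-0.056,-0.007,-0.02],"delta_rot":[0,0,0.022],"fingers":-1},
  {"travel":[-0.056,-0.007,-0.01],"delta_rot":[0,0,0.022],"fingers":-1},
  {"travel":[-0.056,-0.007,0],"delta_rot":[0,0,0.022],"fingers":-1},
  {"travel":[-0.056,-0.007,0],"delta_rot":[0,0,0.022],"fingers":-1},
  {"travel":[-0.056,-0.007,0],"delta_rot":[0,0,0.022],"fingers":-1},
  {"travel":[-0.05,-0.007,0],"delta_rot":[0,0,0.022],"fingers":-1},
  {"travel":[0,0,0],"delta_rot":[0,0,0],"fingers":-1},
])

```text
time_s: 8.0
ee_pos: [468.4, -236.0, 250.1]
orientation: [0.796, 0.606, -0.004, -0.004]
contact_force: [-0.8, 0.6, -0.4]
opening: 0.997
```

```bash
python3 st.py;  python3 - <<'E'
from h import *
snap('wrist','w11.png')
snap('scene','s11.png')
E
```

```text
8.0 [ 0.713  0.379 -0.473  1.806  0.202  1.015 -0.11 ] [ 468.4 -236.   250.1] [ 0.7956  0.6058 -0.004  -0.0036] [-0.8  0.6 -0.4] 0.9967460325679957
x [ 0.266  0.964 -0.002] y [ 0.964 -0.266 -0.011] z [-0.011  0.001 -1.   ] r 524.4992731374243
case frame tcp [-201.8 -377.2  250.1] toolx yaw deg 74.57 case y yaw 107.45802401763618
```

View pics/w11.png

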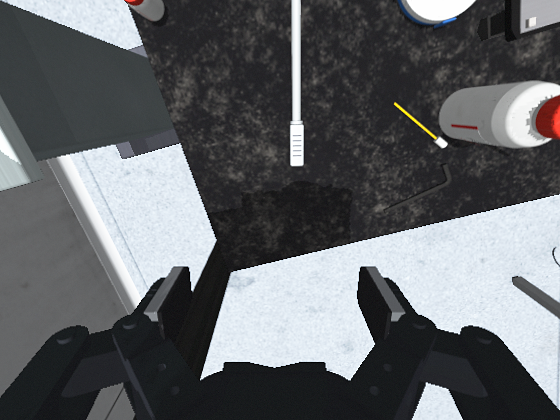

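View pics/s11.png

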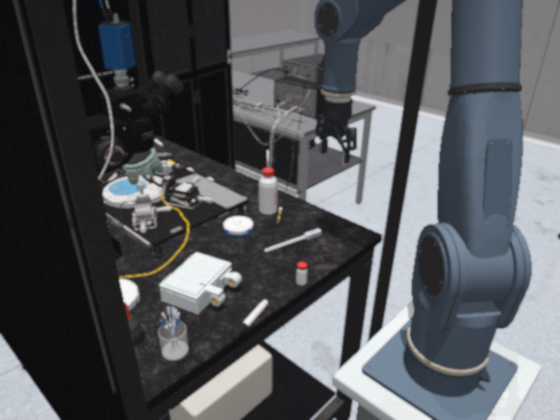

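```bash
cat > rod.py <<'E'
from h import *
np.set_printoptions(suppress=True,precision=2)
import sys
c=np.load(sys.argv[1]);P=pts(c);u0,u1,v0,v1=map(int,sys.argv[2:6])
g=c['img'].min(2);m=np.zeros_like(g,bool);m[v0:v1,u0:u1]=1;m&=g>90
v,u=np.nonzero(m);n,l,st,ce=cv2.connectedComponentsWithStats(m.astype(np.uint8));b=1+st[1:,4].argmax();m=l==b;v,u=np.nonzero(m);print('bbox',st[b])
print('z by row', [(r,np.median(P[r,u[v==r],2]).round(1),(u[v==r].min(),u[v==r].max())) for r in sorted(set(v))[::8]])
# handle: wide rows
w=np.array([(v==r).sum() for r in range(420)])
hr=[r for r in range(420) if w[r]>=11]
print('handle rows',min(hr),max(hr))
hm=m.copy();hm[:min(hr)]=0
hv,hu=np.nonzero(hm);Q=plane(c,hu,hv,15.)  # top at 16
r=cv2.minAreaRect(Q[:,:2].astype(np.float32));print('handle',r)
rr=[q for q in sorted(set(v)) if q<min(hr)-6]
Q=np.array([plane(c,float(u[v==q].mean()),float(q),11.) for q in rr])
f=cv2.fitLine(Q[:,:2].astype(np.float32),cv2.DIST_L2,0,.01,.01).ravel();print('line',f,'yaw',np.degrees(np.arctan2(f[1],f[0])))
print('handle along/perp to rod line', (np.array(r[0])-f[2:])@[-f[1],f[0]])
E
python3 rod.py pics/w11.npz 270 330 0 180
```

```text
bbox [ 290    0   14  167 1770]
z by row [(np.int64(0), np.float64(12.7), (np.int64(291), np.int64(300))), (np.int64(8), np.float64(11.8), (np.int64(291), np.int64(300))), (np.int64(16), np.float64(11.6), (np.int64(291), np.int64(300))), (np.int64(24), np.float64(12.2), (np.int64(291), np.int64(300))), (np.int64(32), np.float64(11.9), (np.int64(291), np.int64(300))), (np.int64(40), np.float64(12.7), (np.int64(291), np.int64(300))), (np.int64(48), np.float64(12.3), (np.int64(291), np.int64(300))), (np.int64(56), np.float64(13.2), (np.int64(292), np.int64(300))), (np.int64(64), np.float64(13.2), (np.int64(292), np.int64(300))), (np.int64(72), np.float64(12.8), (np.int64(292), np.int64(300))), (np.int64(80), np.float64(11.9), (np.int64(292), np.int64(300))), (np.int64(88), np.float64(12.1), (np.int64(292), np.int64(300))), (np.int64(96), np.float64(11.9), (np.int64(292), np.int64(300))), (np.int64(104), np.float64(12.4), (np.int64(292), np.int64(300))), (np.int64(112), np.float64(13.5), (np.int64(292), np.int64(300))), (np.int64(120), np.float64(11.9), (np.int64(292), np.int64(300))), (np.int64(128), np.float64(16.5), (np.int64(290), np.int64(303))), (np.int64(136), np.float64(16.3), (np.int64(290), np.int64(303))), (np.int64(144), np.float64(16.3), (np.int64(290), np.int64(303))), (np.int64(152), np.float64(15.8), (np.int64(290), np.int64(303))), (np.int64(160), np.float64(16.5), (np.int64(290), np.int64(303)))]
handle rows 121 165
handle ((504.50518798828125, -201.97129821777344), (54.02760696411133, 16.2330322265625), 75.58573913574219)
line [   0.23    0.97  526.56 -110.2 ] yaw 76.41329
handle along/perp to rod line -0.11964167992573493
```

Request:
apply_moves([
  {"travel":[0.027,0.017,0.03],"delta_rot":[-0.0035,0.0006,-0.009],"fingers":-1},
  {"travel":[0.027,0.017,0.045],"delta_rot":[0,0,0],"fingers":-1},
  {"travel":[0,0,0.06],"delta_rot":[0,0,0],"fingers":-1},
  {"travel":[0,0,0.055],"delta_rot":[0,0,0],"fingers":-1},
  {"travel":[0,0,0],"delta_rot":[0,0,0],"fingers":-1},
])

```text
time_s: 8.6
ee_pos: [512.4, -187.2, 101.6]
orientation: [0.78, 0.626, 0.005, -0.001]
contact_force: [-0.3, -0.0, -0.2]
opening: 1.0
```

```bash
cat >> st.py <<'E'
import sys
if len(sys.argv)>1:
    t=np.array([float(v) for v in sys.argv[1:4]]);d=M.T@(t-s['ee_pos']);print('to target mm',d.round(1),'norm',(d/750).round(4))
    yaw=np.radians(float(sys.argv[4]));T=np.array([[np.cos(yaw),np.sin(yaw),0],[np.sin(yaw),-np.cos(yaw),0],[0,0,-1]]).T if 0 else np.stack([[np.cos(yaw),np.sin(yaw),0],[np.sin(yaw),-np.cos(yaw),0],[0,0,-1]],1)
    print('rot norm',(R_.from_matrix(M.T@T).as_rotvec()/np.pi).round(4))
E
python3 st.py 504 -204 16 76.2
```

```text
8.6 [ 0.551  0.582 -0.422  1.942  0.35   0.684 -0.3  ] [ 512.4 -187.2  101.6] [ 7.796e-01  6.263e-01  4.900e-03 -7.000e-04] [-0.3 -0.  -0.2] 0.9998894856522111
x [0.215 0.976 0.008] y [ 0.976 -0.215  0.005] z [ 0.007  0.007 -1.   ] r 545.5092947491707
case frame tcp [-145.1 -343.8  101.6] toolx yaw deg 77.56 case y yaw 107.45802401763618
to target mm [-19.   -5.   85.4] norm [-0.0253 -0.0067  0.1138]
rot norm [ 0.0016 -0.0027  0.0075]
```

Request:
apply_moves([
  {"travel":[-0.025,-0.007,0.02],"delta_rot":[0.0016,-0.0027,0.0075],"fingers":-1},
  {"travel":[0,0,0.02],"delta_rot":[0,0,0],"fingers":-1},
  {"travel":[0,0,0],"delta_rot":[0,0,0],"fingers":-1},
])

```text
time_s: 8.9
ee_pos: [506.5, -199.9, 72.6]
orientation: [0.784, 0.62, 0.001, -0.001]
contact_force: [-0.1, 0.0, 0.7]
opening: 1.0
```

```bash
python3 st.py 504 -204 16 76.2
python3 - <<'E'
from h import *
snap('wrist','w12.png')
E
```

```text
8.9 [ 0.548  0.623 -0.388  1.964  0.383  0.625 -0.321] [ 506.5 -199.9   72.6] [ 7.844e-01  6.202e-01  9.000e-04 -5.000e-04] [-0.1  0.   0.7] 0.9998188582586998
x [0.231 0.973 0.002] y [ 0.973 -0.231  0.   ] z [ 0.001  0.002 -1.   ] r 544.5133697339948
case frame tcp [-154.6 -354.1   72.6] toolx yaw deg 76.66 case y yaw 107.45802401763618
to target mm [-4.7 -1.5 56.6] norm [-0.0063 -0.002   0.0755]
rot norm [ 0.0001 -0.0007  0.0026]
```

View pics/w12.png

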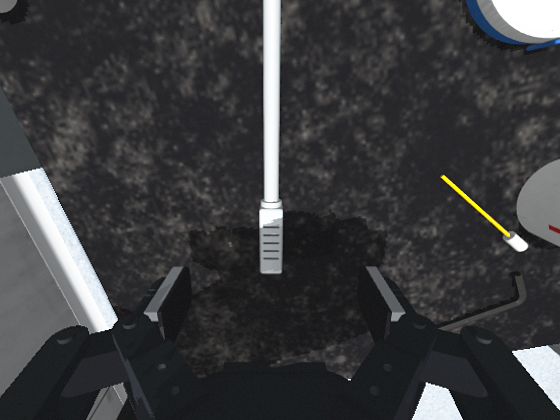

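```bash
sed -i 's/w\[r\]>=11/w[r]>=20/' rod.py; python3 rod.py pics/w12.npz 240 300 0 285 | grep -v 'z by'
python3 - <<'E'
from h import *
c=np.load('pics/w12.npz');P=pts(c)
for v in (30,100,180,202,215,240,265): print(v,P[v,271].round(1))
E
```

```text
bbox [ 259    0   24  274 4907]
handle rows 200 272
handle ((504.2400817871094, -201.07040405273438), (55.72054672241211, 15.921515464782715), 76.93665313720703)
line [   0.24    0.97  525.74 -113.11] yaw 76.265335
handle along/perp to rod line -0.0035074999616426794
30 [534.4 -77.2  11.4]
100 [ 525.7 -113.2   13.8]
180 [ 514.1 -161.2   13.3]
202 [ 510.7 -175.4   15.1]
215 [ 508.7 -183.9   16.6]
240 [ 504.3 -202.1   16. ]
265 [ 499.7 -221.    16.5]
```

Request:
apply_moves([
  {"travel":[-0.006,-0.002,0.03],"delta_rot":[0,-0.0007,0.0026],"fingers":-1},
  {"travel":[0,0,0.025],"delta_rot":[0,0,0],"fingers":-1},
  {"travel":[0,0,0.015],"delta_rot":[0,0,0],"fingers":-1},
  {"travel":[0,0,0],"delta_rot":[0,0,0],"fingers":-1},
])

```text
time_s: 9.35
ee_pos: [510.1, -203.6, 26.5]
orientation: [0.786, 0.618, 0.003, 0.005]
contact_force: [0.5, -0.5, -0.3]
opening: 0.999
```

```bash
python3 st.py 503.8 -203.5 17 76.3
```

```text
9.35 [ 0.511  0.692 -0.332  1.993  0.438  0.514 -0.372] [ 510.1 -203.6   26.5] [0.7862 0.618  0.0032 0.0049] [ 0.5 -0.5 -0.3] 0.9986602618618693
x [ 0.236  0.972 -0.001] y [ 0.972 -0.236  0.012] z [ 0.011 -0.004 -1.   ] r 549.2079913590883
case frame tcp [-152.3 -358.8   26.5] toolx yaw deg 76.34 case y yaw 107.45802401763618
to target mm [-1.4 -6.2  9.4] norm [-0.0018 -0.0083  0.0125]
rot norm [0.0037 0.0003 0.0002]
```

Request:
apply_moves([
  {"travel":[-0.002,-0.008,0.006],"delta_rot":[0.0037,0.0003,0],"fingers":-1},
  {"travel":[0,0,0.004],"delta_rot":[0,0,0],"fingers":-1},
  {"travel":[0,0,0],"delta_rot":[0,0,0],"fingers":-1},
])

```text
time_s: 9.65
ee_pos: [505.1, -203.6, 21.0]
orientation: [0.786, 0.618, 0.001, 0.001]
contact_force: [-0.5, -0.6, -0.0]
opening: 0.999
```

```bash
python3 st.py 503.8 -203.5 17 76.3
```

```text
9.65 [ 0.512  0.7   -0.329  1.999  0.441  0.509 -0.372] [ 505.1 -203.6   21. ] [7.860e-01 6.183e-01 6.000e-04 9.000e-04] [-0.5 -0.6 -0. ] 0.9989245225998055
x [ 0.236  0.972 -0.   ] y [ 0.972 -0.236  0.002] z [ 0.002 -0.001 -1.   ] r 544.6011029494464
case frame tcp [-157.  -357.3   21. ] toolx yaw deg 76.38 case y yaw 107.45802401763618
to target mm [-0.2 -1.3  4. ] norm [-0.0002 -0.0017  0.0054]
rot norm [0.0007 0.0001 0.0004]
```

Request:
apply_moves([
  {"travel":[0,-0.002,0.006],"delta_rot":[0.0007,0,0],"fingers":-1},
  {"travel":[0,0,0],"delta_rot":[0,0,0],"fingers":-1},
])

```text
time_s: 9.85
ee_pos: [503.9, -203.5, 16.9]
orientation: [0.786, 0.618, 0.0, 0.0]
contact_force: [0.8, -0.0, 0.2]
opening: 0.996
```

```bash
python3 st.py 503.8 -203.5 17 76.3
```

```text
9.85 [ 0.509  0.706 -0.324  2.003  0.446  0.5   -0.376] [ 503.9 -203.5   16.9] [7.861e-01 6.181e-01 1.000e-04 5.000e-04] [ 0.8 -0.   0.2] 0.9961998456779315
x [ 0.236  0.972 -0.   ] y [ 0.972 -0.236  0.001] z [ 0.001 -0.001 -1.   ] r 543.423553288057
case frame tcp [-158.2 -356.8   16.9] toolx yaw deg 76.36 case y yaw 107.45802401763618
to target mm [ 0.  -0.1 -0.1] norm [ 0.     -0.0001 -0.0001]
rot norm [0.0003 0.0001 0.0003]
```

Request:
apply_moves([
  {"travel":[0,0,0],"delta_rot":[0,0,0],"fingers":1},
  {"travel":[0,0,0],"delta_rot":[0,0,0],"fingers":1},
  {"travel":[0,0,0],"delta_rot":[0,0,0],"fingers":1},
  {"travel":[0,0,0],"delta_rot":[0,0,0],"fingers":1},
  {"travel":[0,0,0],"delta_rot":[0,0,0],"fingers":1},
  {"travel":[0,0,0],"delta_rot":[0,0,0],"fingers":1},
  {"travel":[0,0,0],"delta_rot":[0,0,0],"fingers":1},
], grip_force=60)

```text
time_s: 10.55
ee_pos: [504.0, -203.5, 17.4]
orientation: [0.786, 0.618, 0.0, 0.001]
contact_force: [-0.4, 0.6, -0.4]
opening: 0.167
```

```bash
python3 st.py 503.8 -203.5 17 76.3
```

```text
10.55 [ 0.509  0.705 -0.324  2.003  0.445  0.501 -0.376] [ 504.  -203.5   17.4] [7.861e-01 6.182e-01 2.000e-04 7.000e-04] [-0.4  0.6 -0.4] 0.1672148318032519
x [ 0.236  0.972 -0.001] y [ 0.972 -0.236  0.001] z [ 0.001 -0.001 -1.   ] r 543.583680590335
case frame tcp [-158.  -356.9   17.4] toolx yaw deg 76.36 case y yaw 107.45802401763618
to target mm [-0.  -0.2  0.4] norm [-0.     -0.0003  0.0005]
rot norm [0.0004 0.0002 0.0004]
```

Request:
apply_moves([
  {"travel":[0,0,-0.02],"delta_rot":[0,0,0],"fingers":1},
  {"travel":[0,0,-0.04],"delta_rot":[0,0,0],"fingers":1},
  {"travel":[0,0,-0.04],"delta_rot":[0,0,0],"fingers":1},
  {"travel":[0.02,0.005,-0.01],"delta_rot":[0,0,-0.03],"fingers":1},
  {"travel":[0.028,0.01,0],"delta_rot":[0,0,-0.03],"fingers":1},
  {"travel":[0.028,0.01,0],"delta_rot":[0,0,-0.03],"fingers":1},
  {"travel":[0.028,0.01,0],"delta_rot":[0,0,-0.03],"fingers":1},
  {"travel":[0.02,0.01,0],"delta_rot":[0,0,-0.03],"fingers":1},
  {"travel":[0,0,0],"delta_rot":[0,0,-0.02],"fingers":1},
  {"travel":[0,0,0],"delta_rot":[0,0,0],"fingers":1},
])

```text
time_s: 11.55
ee_pos: [541.3, -109.3, 101.8]
orientation: [0.587, 0.809, -0.001, -0.001]
contact_force: [-0.7, 0.0, -0.5]
opening: 0.167
```

```bash
python3 st.py 549.2 -77.3 70 107.46;python3 - <<'E'
from h import *
snap('wrist','w13.png');snap('scene','s13.png');snap('top','t13.png')
E
```

```text
11.55 [ 0.482  0.615 -0.563  1.916  0.471  0.747 -0.037] [ 541.3 -109.3  101.8] [ 5.874e-01  8.093e-01 -7.000e-04 -6.000e-04] [-0.7  0.  -0.5] 0.16716932223156442
x [-0.31   0.951  0.   ] y [ 0.951  0.31  -0.002] z [-0.002 -0.    -1.   ] r 552.2697701114989
case frame tcp [ -94.1 -278.2  101.8] toolx yaw deg 108.05 case y yaw 107.45802401763618
to target mm [28.  17.4 31.8] norm [0.0373 0.0233 0.0424]
rot norm [-0.0006 -0.      0.0033]
```

View pics/w13.png

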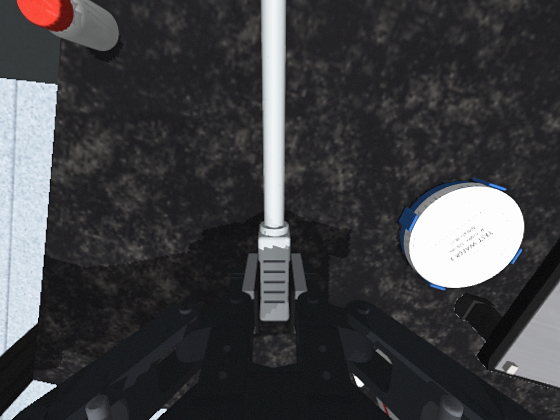

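View pics/s13.png

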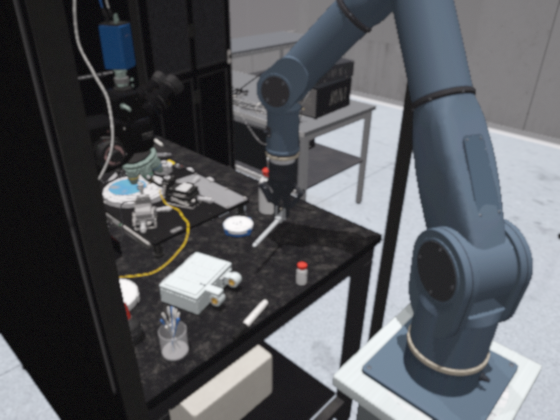

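```bash
cat > rg.py <<'E'
from h import *
import sys
np.set_printoptions(suppress=True,precision=2)
c=read_camera('wrist') if len(sys.argv)<2 else np.load(sys.argv[1]);s=sense();M=R_.from_quat(s['orientation']).as_matrix()
P=pts(c);T=(P-s['ee_pos'])@M
g=c['img'].min(2);m=(g>60)&(abs(T[...,1])<14)&(T[...,2]>-14)&(T[...,2]<25)&(T[...,0]>-30)
vmax=int(sys.argv[2]) if len(sys.argv)>2 else 420
vmin=int(sys.argv[3]) if len(sys.argv)>3 else 0
m[vmax:]=0;m[:vmin]=0
L=[]
for v in range(0,420,3):
    u=np.nonzero(m[v])[0]
    if len(u)>8:
        k=u[len(u)//2-3:len(u)//2+4]; L.append([v,u.min(),u.max(),np.median(T[v,k,0]),T[v,u,1].min()/2+T[v,u,1].max()/2,np.median(T[v,k,2])])
L=np.array(L); print(L[::6])
r=L[(L[:,3]>36)];A=np.stack([r[:,3],np.ones(len(r))],1)
print('rod y-slope,int',np.linalg.lstsq(A,r[:,4],rcond=None)[0],'z-slope,int',np.linalg.lstsq(A,r[:,5],rcond=None)[0], 'axis z int=top+5')
E
python3 rg.py pics/w13.npz 330
```

```text
[[  0.   261.   285.   123.37  -0.12   4.11]
 [ 18.   261.   285.   117.44  -0.15   4.06]
 [ 36.   261.   285.   111.39  -0.14   4.46]
 [ 54.   261.   285.   104.92  -0.1    3.94]
 [ 72.   263.   285.    98.36   0.32   4.36]
 [ 90.   263.   285.    91.49   0.39   4.75]
 [108.   263.   284.    84.31   0.2    4.12]
 [126.   263.   284.    76.87   0.19   4.14]
 [144.   264.   284.    69.11   0.45   4.29]
 [162.   264.   284.    60.97   0.46   4.68]
 [180.   264.   284.    52.61   0.53   4.43]
 [198.   264.   284.    43.97   0.54   4.01]
 [216.   265.   283.    34.91   0.58   3.88]
 [234.   259.   289.    26.25   0.56   1.95]
 [252.   259.   289.    17.09   0.64   0.77]
 [270.   246.   302.     6.75   0.57   1.16]
 [288.   260.   288.    -3.9    0.9    1.21]
 [306.   260.   288.   -14.95   1.03   1.15]]
rod y-slope,int [-0.01  1.08] z-slope,int [-0.    4.23] axis z int=top+5
```

Request:
apply_moves([
  {"travel":[0.012,0.012,0.02],"delta_rot":[-0.0006,0,0.006],"fingers":1},
  {"travel":[0.018,0.008,0.02],"delta_rot":[0,0,0],"fingers":1},
  {"travel":[0,0,0.02],"delta_rot":[0,0,0],"fingers":1},
  {"travel":[0,0,0],"delta_rot":[0,0,0],"fingers":1},
])

```text
time_s: 12.1
ee_pos: [549.1, -86.6, 56.0]
orientation: [0.602, 0.799, -0.001, 0.001]
contact_force: [0.2, -1.8, -0.8]
opening: 0.167
```

```bash
python3 st.py 548.2 -77.6 39.2 106.9
```

```text
12.1 [ 0.394  0.677 -0.499  1.945  0.524  0.649 -0.159] [549.1 -86.6  56. ] [ 6.016e-01  7.988e-01 -6.000e-04  1.100e-03] [ 0.2 -1.8 -0.8] 0.1671838843625872
x [-0.276  0.961 -0.003] y [0.961 0.276 0.   ] z [ 0.001 -0.002 -1.   ] r 555.8928207719124
case frame tcp [ -79.9 -258.8   56. ] toolx yaw deg 106.03 case y yaw 107.45802401763618
to target mm [ 8.9  1.6 16.7] norm [0.0119 0.0021 0.0223]
rot norm [ 0.0001  0.0008 -0.0048]
```

Request:
apply_moves([
  {"travel":[0.006,0.001,0.012],"delta_rot":[0,0.0008,-0.0048],"fingers":1},
  {"travel":[0,0,0.01],"delta_rot":[0,0,0],"fingers":1},
  {"travel":[0,0,0],"delta_rot":[0,0,0],"fingers":1},
])

```text
time_s: 12.4
ee_pos: [548.8, -82.9, 39.2]
orientation: [0.596, 0.803, 0.0, 0.001]
contact_force: [0.4, 0.7, -1.1]
opening: 0.164
```

```bash
python3 st.py 548.2 -77.6 39.2 106.9
python3 - <<'E'
from h import *
snap('wrist','w14.png');snap('scene','s14.png')
E
python3 rg.py pics/w14.npz 330|tail -1
```

```text
12.4 [ 0.378  0.701 -0.484  1.957  0.549  0.614 -0.174] [548.8 -82.9  39.2] [5.964e-01 8.027e-01 2.000e-04 6.000e-04] [ 0.4  0.7 -1.1] 0.16381260230218211
x [-0.289  0.957 -0.001] y [0.957 0.289 0.001] z [ 0.001 -0.    -1.   ] r 555.0730549969093
case frame tcp [ -79.1 -255.3   39.2] toolx yaw deg 106.78 case y yaw 107.45802401763618
to target mm [5.3 0.9 0. ] norm [0.007  0.0012 0.    ]
rot norm [ 0.0003  0.0002 -0.0007]
rod y-slope,int [-0.    0.19] z-slope,int [-0.    4.92] axis z int=top+5
```

View pics/w14.png

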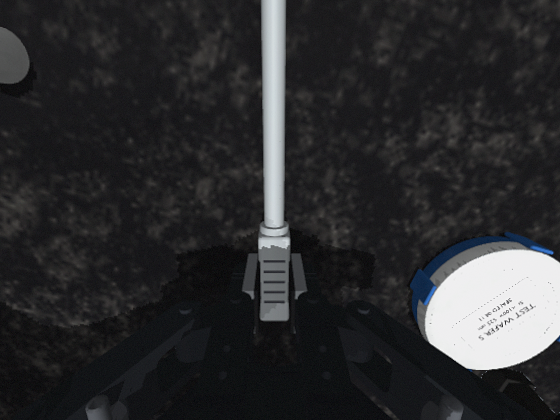

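View pics/s14.png

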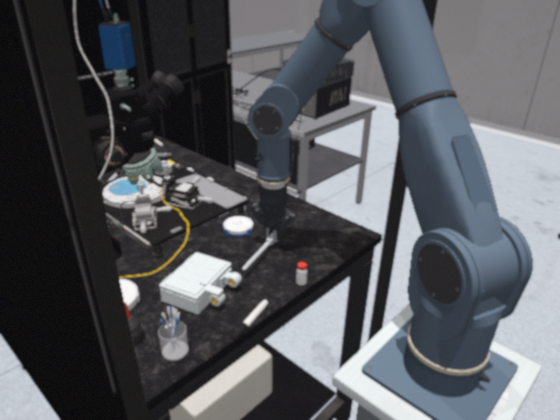

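```bash
cat > rs.py <<'E'
from h import *
import sys
c=np.load(sys.argv[1]);v0,v1=int(sys.argv[2]),int(sys.argv[3]);g=c['img'].astype(float).mean(2)
s=sense();M=R_.from_quat(s['orientation']).as_matrix()
if len(sys.argv)>4: pass
o=-c['R'].T@c['t'];rows=[]
for v in range(v0,v1):
    d=np.diff(g[v,235:315]);i=d.argmax();j=d.argmin()
    def sub(d,i):
        a=abs(d[max(i-1,0):i+2]);return (a*np.arange(i-1,i+2)[:len(a)]).sum()/a.sum()
    rows.append([v,235+.5+sub(d,i),235+.5+sub(d,j)])
r=np.array(rows);w=r[:,2]-r[:,1];k=abs(w-np.median(w))<6;r=r[k]
d=rays(c,(r[:,1]+r[:,2])/2,r[:,0])@c['R'];d=d@M;oo=(o-s['ee_pos'])@M
Q=oo+d*((9.2-oo[2])/d[:,2])[:,None]
A=np.stack([Q[:,0],np.ones(len(Q))],1);f=np.linalg.lstsq(A,Q[:,1],rcond=None)[0]
print('n',len(Q),'slope',f,'at tip165',f[0]*165+f[1],'rms',np.std(Q[:,1]-A@f),'cam in tool',oo)
E
python3 rs.py pics/w14.npz 5 215
```

```text
n 210 slope [-0.00202216 -0.05729084] at tip165 -0.3909471271242063 rms 0.046375180397580255 cam in tool [ 8.35010708e+01  3.98043224e-02 -1.28268891e+02]
```

```bash
cat > be.py <<'E'
from h import *
c=np.load('pics/w10.npz');g=c['img'].astype(float).mean(2)
C=np.array([547.7,184.3,0]);a=0.3047;E=np.array([[np.cos(a),-np.sin(a),0],[np.sin(a),np.cos(a),0],[0,0,1]])
o=(-c['R'].T@c['t']-C)@E;print('cam case',o)
def edge(v,u0,u1,sgn):
    d=sgn*np.diff(g[v,u0:u1]);i=d.argmax();k=np.arange(max(i-1,0),min(i+2,len(d)));return u0+.5+(np.clip(d[k],0,None)*k).sum()/np.clip(d[k],0,None).sum(),d[i]
def tang(u,v,R=15,zc=30):
    d=rays(c,u,v)@c['R']@E   # in case
    # project to xz plane; cylinder axis along y at (xc,zc); ray line distance R, cyl on right
    dx,dz=d[0],d[2];n=np.array([-dz,dx])/np.hypot(dx,dz)
    if n[0]<0:n=-n
    # (p-o).n=R -> xc
    return (R-(zc-o[2])*n[1])/n[0]+o[0], (o+d*((zc-o[2])/d[2]))[1]
for v in range(158,194,3):
    u,s=edge(v,255,290,1);print(v,round(u,2),round(s),np.round(tang(u,v),2))
print('lid bushing left')
for v in range(86,116,3):
    u,s=edge(v,255,290,1);print(v,round(u,2),round(s),np.round(tang(u,v),2), np.round(plane(c,u,float(v),45.)-C,2)@E)
# lid edges at z=56
print('lid right edge / left')
for v in (60,90,120,150,180,200):
    u,s=edge(v,400,450,-1); w,_=edge(v,295,325,1);print(v,u,(plane(c,u,float(v),56.)-C)@E,(plane(c,w,float(v),56.)-C)@E)
E
python3 be.py
```

```text
cam case [-84.55898315  26.27657529 338.44920231]
158 283.14 15 [-60.96 -25.13]
161 260.9 5 [-84.45 -28.22]
164 273.08 18 [-71.6  -31.45]
167 268.64 46 [-76.33 -34.65]
170 268.41 60 [-76.61 -37.88]
173 268.43 64 [-76.63 -41.14]
176 268.49 61 [-76.6  -44.42]
179 268.57 71 [-76.54 -47.72]
182 268.58 68 [-76.57 -51.05]
185 268.62 69 [-76.55 -54.4 ]
188 271.61 37 [-73.32 -57.78]
191 264.5 5 [-81.13 -61.15]
lid bushing left
86 264.26 10 [-79.81  44.83] [-94.31550593  43.92880537  45.        ]
89 268.58 53 [-75.63  42.12] [-90.33702275  41.34627336  45.        ]
92 267.67 64 [-76.55  39.41] [-91.21027803  38.76956515  45.        ]
95 267.74 60 [-76.51  36.68] [-91.1756063   36.17987446  45.        ]
98 267.89 57 [-76.39  33.93] [-91.06461961  33.56618321  45.        ]
101 267.95 59 [-76.37  31.17] [-91.04494823  30.92879567  45.        ]
104 267.88 66 [-76.46  28.38] [-91.13267083  28.28325135  45.        ]
107 267.8 71 [-76.58  25.58] [-91.23893301  25.61208899  45.        ]
110 267.86 80 [-76.55  22.76] [-91.21218318  22.93054383  45.        ]
113 277.84 16 [-66.58  19.88] [-81.71528396  20.19541947  45.        ]
lid right edge / left
60 432.17824773413895 [51.27150022 62.9155578  56.        ] [-51.84151779  63.77649204  56.        ]
90 430.5225080385852 [54.13855715 39.00884164 56.        ] [-43.60271461  39.74308435  56.        ]
120 422.3157894736842 [51.17909541 13.52168175 56.        ] [-44.0990003   14.12316299  56.        ]
150 417.4015544041451 [ 51.08744062 -13.77697705  56.        ] [-51.88947517 -13.25433681  56.        ]
180 412.4398496240602 [ 50.90307619 -43.02645058  56.        ] [-51.82550288 -42.62268623  56.        ]
200 409.39082969432314 [ 51.00939101 -63.70259334  56.        ] [-51.78642105 -63.37837805  56.        ]
```

Request:
apply_moves([
  {"travel":[0.007,0.002,0],"delta_rot":[0,0,-0.003],"fingers":1},
  {"travel":[0.007,0.001,0],"delta_rot":[0,0,0],"fingers":1},
  {"travel":[0.007,0,0],"delta_rot":[0,0,0],"fingers":1},
  {"travel":[0,0,0],"delta_rot":[0,0,0],"fingers":1},
])

```text
time_s: 12.9
ee_pos: [547.2, -65.7, 41.2]
orientation: [0.592, 0.806, 0.001, 0.002]
contact_force: [-0.1, 0.9, -1.2]
opening: 0.169
```

```bash
python3 st.py 544.5 -59.9 39.4 107.35
```

```text
12.9 [ 0.348  0.693 -0.484  1.969  0.55   0.606 -0.198] [547.2 -65.7  41.2] [0.5924 0.8056 0.0011 0.0017] [-0.1  0.9 -1.2] 0.1691333391144832
x [-0.298  0.955 -0.001] y [0.955 0.298 0.004] z [ 0.004 -0.    -1.   ] r 551.1422936370058
case frame tcp [ -75.5 -238.3   41.2] toolx yaw deg 107.34 case y yaw 107.45802401763618
to target mm [ 6.3 -0.9  1.7] norm [ 0.0084 -0.0012  0.0023]
rot norm [ 0.0012  0.0005 -0.    ]
```

Request:
apply_moves([
  {"travel":[0.006,-0.001,0.002],"delta_rot":[0.0012,0.0005,0],"fingers":1},
  {"travel":[0,0,0],"delta_rot":[0,0,0],"fingers":1},
])

```text
time_s: 13.1
ee_pos: [545.1, -61.0, 39.8]
orientation: [0.592, 0.806, 0.0, -0.0]
contact_force: [0.3, 0.5, -0.9]
opening: 0.17
```

```bash
python3 st.py 544.5 -59.9 39.4 107.35;python3 - <<'E'
from h import *
c=snap('scene','s15.png');d=snap('top','t15.png');snap('wrist','w15.png')
im=c['img'][210:320,150:310];cv2.imwrite('pics/s15c.png',cv2.resize(im,None,fx=4.8,fy=4.8,interpolation=cv2.INTER_CUBIC)[:,:,::-1])
im=d['img'][170:300,130:330];cv2.imwrite('pics/t15c.png',cv2.resize(im,None,fx=4,fy=4,interpolation=cv2.INTER_CUBIC)[:,:,::-1])
E
python3 rs.py pics/w15.npz 5 215
```

```text
13.1 [ 0.339  0.694 -0.483  1.973  0.549  0.605 -0.206] [545.1 -61.   39.8] [ 0.5922  0.8058  0.     -0.    ] [ 0.3  0.5 -0.9] 0.16959464313417957
x [-0.299  0.954  0.   ] y [0.954 0.299 0.   ] z [ 0.  0. -1.] r 548.4619262197392
case frame tcp [ -76.1 -233.2   39.8] toolx yaw deg 107.37 case y yaw 107.45802401763618
to target mm [ 1.2 -0.2  0.4] norm [ 0.0016 -0.0003  0.0005]
rot norm [ 0.     -0.      0.0001]
n 210 slope [-0.00232475  0.38644632] at tip165 0.002862625698236365 rms 0.051760074308518984 cam in tool [  83.69807275    0.34182095 -128.98446766]
```

View pics/s15c.png

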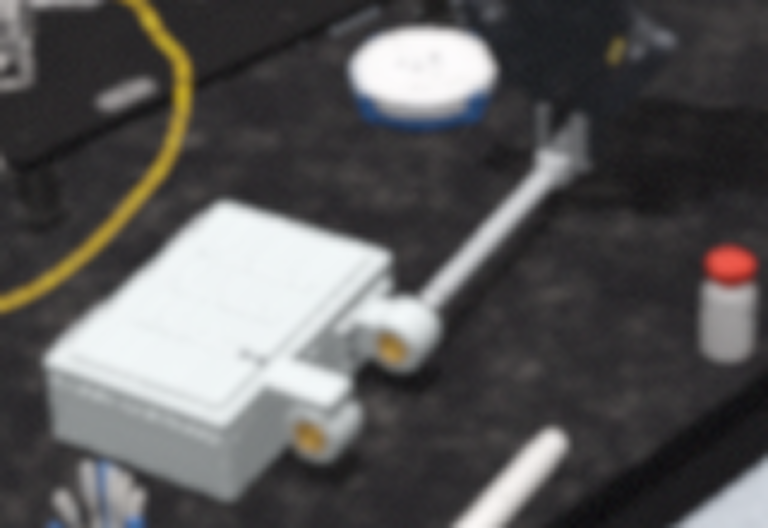

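View pics/t15c.png

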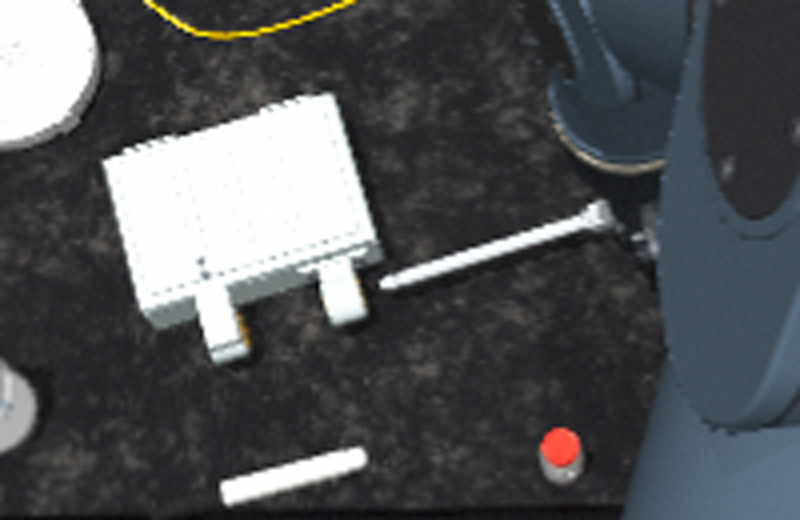

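View pics/w15.png

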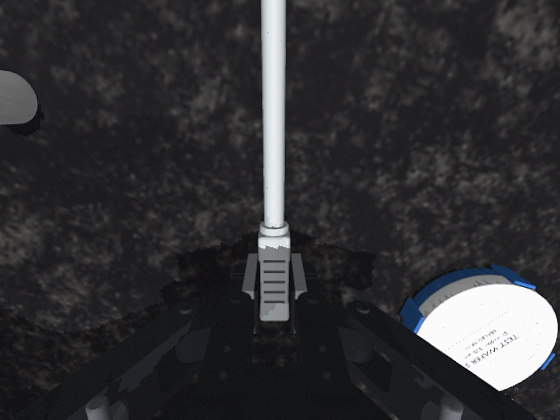

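```bash
cat > chk.py <<'E'
from h import *
import sys
tag=sys.argv[1]
C=np.array([547.7,184.3,0]);a=0.3047;E=np.array([[np.cos(a),-np.sin(a),0],[np.sin(a),np.cos(a),0],[0,0,1]])
s=sense();M=R_.from_quat(s['orientation']).as_matrix()
s_,off=(150,210,4.8),None
for n,(x0,y0,f) in dict(s=(150,210,4.8),t=(130,170,4.)).items():
    c=np.load(f'pics/{n}{tag}.npz');out=c['img'][y0:y0+130,x0:x0+200,::-1];out=cv2.resize(out,None,fx=f,fy=f,interpolation=cv2.INTER_CUBIC)
    def dr(p,col):
        q=((proj(c,p)-[x0,y0]+.5)*f);cv2.circle(out,tuple(int(round(v*8)) for v in q),16,col,-1,shift=3)
    for y in list(range(-230,-60,20))+[-56,-34,20,42]: dr(C+E@[-76.6,y,30],(0,0,255) if y<-60 else (255,0,0))
    for xx in range(30,166,27): dr(s['ee_pos']+M@[xx,-0.1,9.4],(0,200,0))
    cv2.imwrite(f'pics/{n}{tag}d.png',out[:600,:800])
E
python3 chk.py 15
```

```text
(no output)
```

View pics/s15d.png

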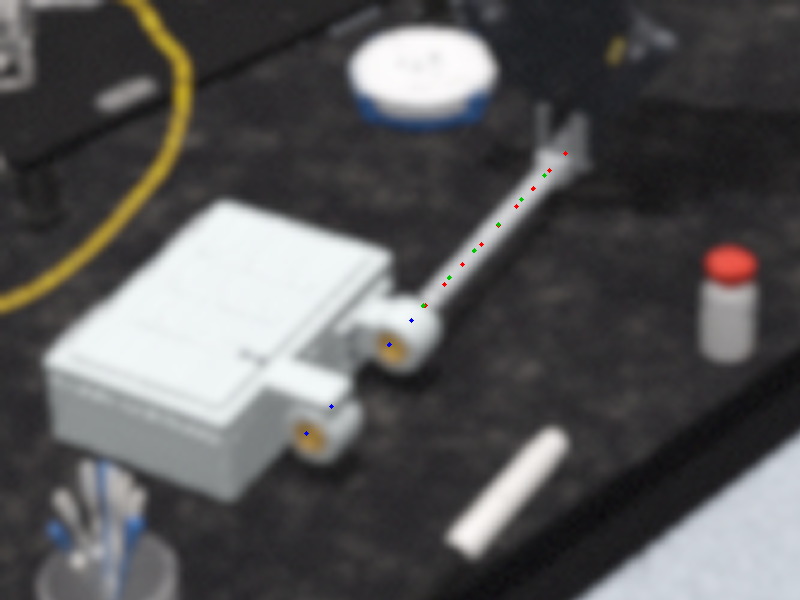

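View pics/t15d.png

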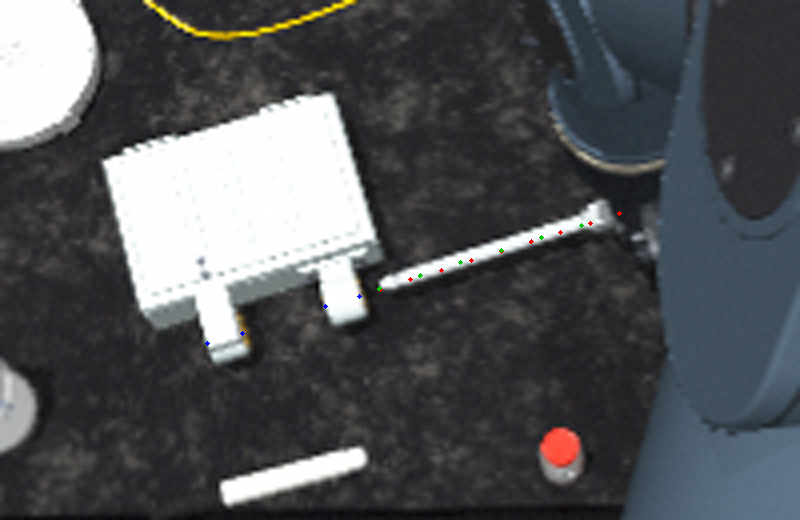

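Request:
apply_moves([
  {"travel":[0.008,0,0.0005],"delta_rot":[0,0,0],"fingers":1},
  {"travel":[0.004,0,0.0005],"delta_rot":[0,0,0],"fingers":1},
  {"travel":[0,0,0],"delta_rot":[0,0,0],"fingers":1},
])

```text
time_s: 13.55
ee_pos: [542.4, -53.1, 38.9]
orientation: [0.593, 0.805, -0.0, 0.0]
contact_force: [0.5, 0.0, -0.6]
opening: 0.17
```

```bash
cat > go.sh <<'E'
# args: case x y z yaw
python3 - "$@" <<'P'
import sys,math,subprocess
x,y,z,w=map(float,sys.argv[1:5]);a=.3047
print(subprocess.run(['python3','st.py',str(547.7+x*math.cos(a)-y*math.sin(a)),str(184.3+x*math.sin(a)+y*math.cos(a)),str(z),str(w)],capture_output=True,text=True).stdout)
P
E
bash go.sh -76.4 -215 39.4 107.35
```

```text
13.55 [ 0.322  0.691 -0.478  1.983  0.551  0.596 -0.226] [542.4 -53.1  38.9] [ 5.930e-01  8.052e-01 -1.000e-04  3.000e-04] [ 0.5  0.  -0.6] 0.16971262047962793
x [-0.297  0.955 -0.001] y [0.955 0.297 0.   ] z [ 0.    -0.001 -1.   ] r 544.9719162996117
case frame tcp [ -76.3 -224.8   38.9] toolx yaw deg 107.27 case y yaw 107.45802401763618
to target mm [ 9.8 -0.1 -0.5] norm [ 0.0131 -0.0002 -0.0007]
rot norm [ 0.      0.0002 -0.0005]
```

Request:
apply_moves([
  {"travel":[0.008,0,-0.0007],"delta_rot":[0,0.0002,-0.0005],"fingers":1},
  {"travel":[0.006,0,0],"delta_rot":[0,0,0],"fingers":1},
  {"travel":[0,0,0],"delta_rot":[0,0,0],"fingers":1},
])

```text
time_s: 13.85
ee_pos: [539.0, -42.0, 39.5]
orientation: [0.592, 0.806, 0.0, -0.0]
contact_force: [0.1, 0.1, -1.1]
opening: 0.164
```

```bash
bash go.sh -76.4 -203 39.4 107.35
```

```text
13.85 [ 0.303  0.686 -0.477  1.994  0.55   0.59  -0.245] [539.  -42.   39.5] [ 5.922e-01  8.058e-01  1.000e-04 -0.000e+00] [ 0.1  0.1 -1.1] 0.16383348356531233
x [-0.299  0.954  0.   ] y [0.954 0.299 0.   ] z [ 0.  0. -1.] r 540.6012207238876
case frame tcp [ -76.2 -213.2   39.5] toolx yaw deg 107.37 case y yaw 107.45802401763618
to target mm [10.2 -0.2  0.1] norm [ 0.0136 -0.0003  0.0001]
rot norm [ 0.     -0.0001  0.0001]
```

Request:
apply_moves([
  {"travel":[0.008,-0.0002,0],"delta_rot":[0,0,0],"fingers":1},
  {"travel":[0.006,0,0],"delta_rot":[0,0,0],"fingers":1},
  {"travel":[0,0,0],"delta_rot":[0,0,0],"fingers":1},
])

```text
time_s: 14.15
ee_pos: [535.4, -30.9, 39.6]
orientation: [0.592, 0.806, 0.0, -0.0]
contact_force: [-0.5, -0.8, -0.5]
opening: 0.167
```

```bash
bash go.sh -76.4 -188 39.4 107.35;python3 - <<'E'
from h import *
snap('scene','s16.png');snap('top','t16.png');snap('wrist','w16.png')
E
python3 rs.py pics/w16.npz 5 215; python3 chk.py 16
```

```text
14.15 [ 0.281  0.682 -0.473  2.005  0.55   0.581 -0.268] [535.4 -30.9  39.6] [ 5.921e-01  8.059e-01  2.000e-04 -0.000e+00] [-0.5 -0.8 -0.5] 0.166666337721269
x [-0.299  0.954  0.   ] y [0.954 0.299 0.   ] z [ 0.  0. -1.] r 536.3018458933276
case frame tcp [ -76.3 -201.6   39.6] toolx yaw deg 107.39 case y yaw 107.45802401763618
to target mm [13.6 -0.1  0.2] norm [ 0.0181 -0.0002  0.0002]
rot norm [ 0.0001 -0.0001  0.0002]

n 210 slope [-0.00235606  0.3854745 ] at tip165 -0.0032750697049508393 rms 0.04169343745604896 cam in tool [  83.7425899     0.33558893 -129.00703561]
```

View pics/s16d.png

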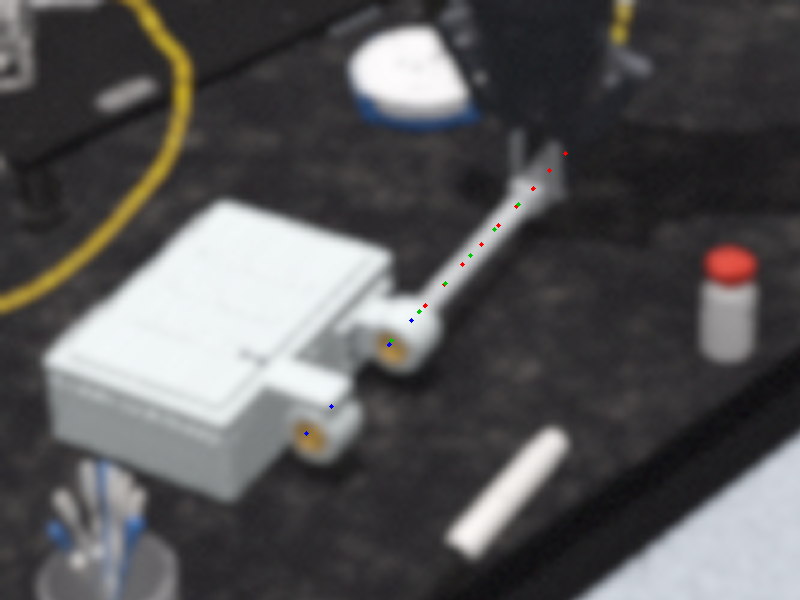

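View pics/t16d.png

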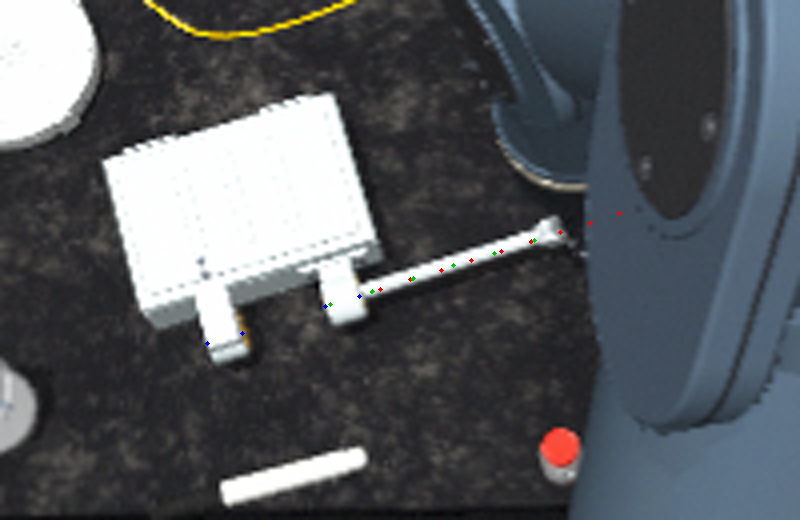

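Request:
apply_moves([
  {"travel":[0.009,0,0],"delta_rot":[0,0,0],"fingers":1},
  {"travel":[0.008,0,0],"delta_rot":[0,0,0],"fingers":1},
  {"travel":[0,0,0],"delta_rot":[0,0,0],"fingers":1},
])

```text
time_s: 14.6
ee_pos: [531.5, -19.1, 39.4]
orientation: [0.593, 0.805, 0.0, 0.0]
contact_force: [-0.2, 1.1, -1.2]
opening: 0.165
```

```bash
bash go.sh -76.4 -172 39.4 107.35
```

```text
14.6 [ 0.256  0.677 -0.469  2.017  0.55   0.572 -0.294] [531.5 -19.1  39.4] [5.929e-01 8.053e-01 0.000e+00 1.000e-04] [-0.2  1.1 -1.2] 0.16523880885361555
x [-0.297  0.955 -0.   ] y [0.955 0.297 0.   ] z [ 0. -0. -1.] r 531.86949862682
case frame tcp [ -76.4 -189.2   39.4] toolx yaw deg 107.28 case y yaw 107.45802401763618
to target mm [17.2 -0.   0. ] norm [ 0.0229 -0.      0.0001]
rot norm [ 0.0001  0.0001 -0.0004]
```

Tracks well; bigger chunk.

Request:
apply_moves([
  {"travel":[0.009,0,0],"delta_rot":[0,0,-0.0004],"fingers":1},
  {"travel":[0.009,0,0],"delta_rot":[0,0,0],"fingers":1},
  {"travel":[0.009,0,0],"delta_rot":[0,0,0],"fingers":1},
  {"travel":[0,0,0],"delta_rot":[0,0,0],"fingers":1},
])

```text
time_s: 15.0
ee_pos: [524.9, 2.5, 39.5]
orientation: [0.592, 0.806, 0.0, 0.0]
contact_force: [-0.3, -0.7, -0.9]
opening: 0.166
```

```bash
bash go.sh -76.4 -155 39.4 107.35
```

```text
15.0 [ 0.212  0.67  -0.463  2.035  0.55   0.559 -0.337] [524.9   2.5  39.5] [5.920e-01 8.059e-01 2.000e-04 0.000e+00] [-0.3 -0.7 -0.9] 0.16559229337773726
x [-0.299  0.954  0.   ] y [0.954 0.299 0.   ] z [ 0.  0. -1.] r 524.878301065959
case frame tcp [ -76.3 -166.5   39.5] toolx yaw deg 107.4 case y yaw 107.45802401763618
to target mm [11.5 -0.1  0.1] norm [ 0.0154 -0.0001  0.0001]
rot norm [ 0.0001 -0.      0.0003]
```

Request:
apply_moves([
  {"travel":[0.009,0,0],"delta_rot":[0,0,0],"fingers":1},
  {"travel":[0.008,0,0],"delta_rot":[0,0,0],"fingers":1},
  {"travel":[0,0,0],"delta_rot":[0,0,0],"fingers":1},
])

```text
time_s: 15.3
ee_pos: [520.7, 15.9, 39.5]
orientation: [0.592, 0.806, 0.0, 0.0]
contact_force: [-0.0, 0.9, -1.2]
opening: 0.166
```

```bash
bash go.sh -76.4 -140 39.4 107.35;python3 - <<'E'
from h import *
snap('scene','s17.png');snap('top','t17.png');snap('wrist','w17.png')
E
python3 chk.py 17
```

```text
15.3 [ 0.184  0.666 -0.459  2.045  0.55   0.551 -0.364] [520.7  15.9  39.5] [5.919e-01 8.060e-01 2.000e-04 1.000e-04] [-0.   0.9 -1.2] 0.16598438466098125
x [-0.299  0.954  0.   ] y [0.954 0.299 0.   ] z [ 0.  0. -1.] r 520.9483188286899
case frame tcp [ -76.3 -152.5   39.5] toolx yaw deg 107.42 case y yaw 107.45802401763618
to target mm [12.5 -0.1  0.1] norm [ 0.0167 -0.0002  0.0001]
rot norm [ 0.0001 -0.      0.0004]
```

View pics/s17d.png

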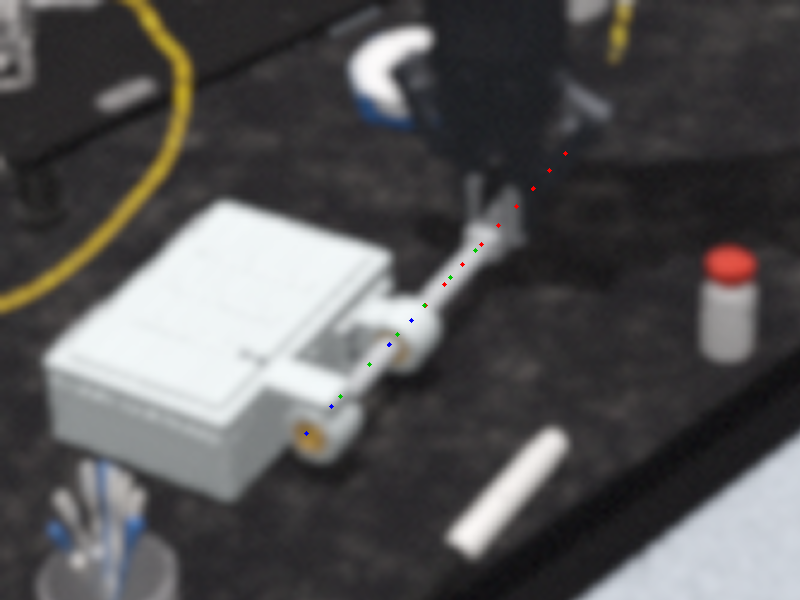

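View pics/t17d.png

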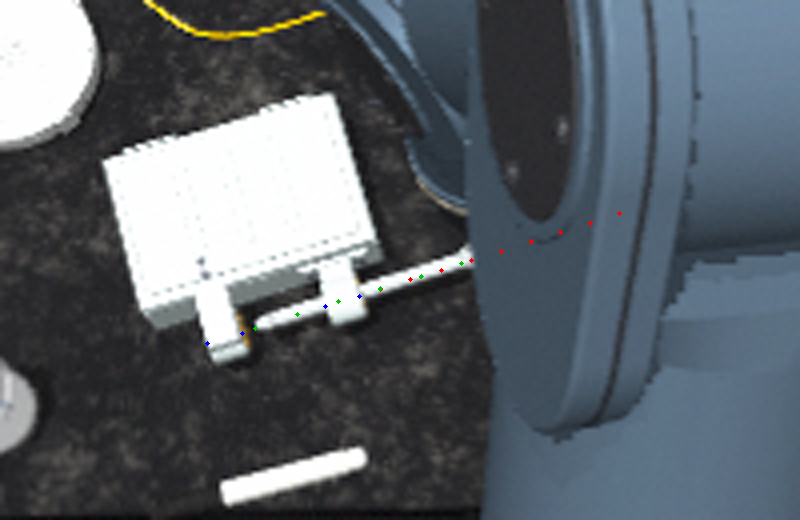

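View pics/w17.png

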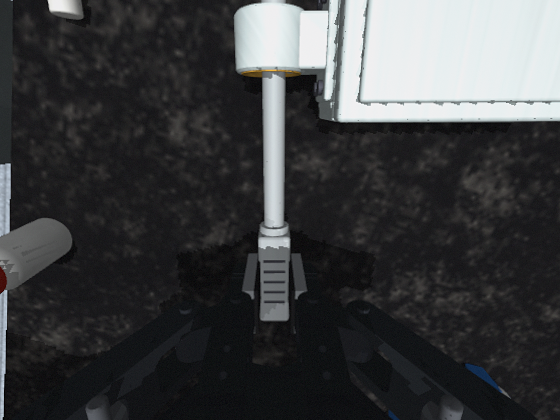

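Run:
```python
import cv2
i=cv2.imread('pics/w17.png')[0:110,215:345];cv2.imwrite('pics/w17c.png',cv2.resize(i,None,fx=6,fy=5.4,interpolation=cv2.INTER_CUBIC))
```

```text
(no output)
```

View pics/w17c.png

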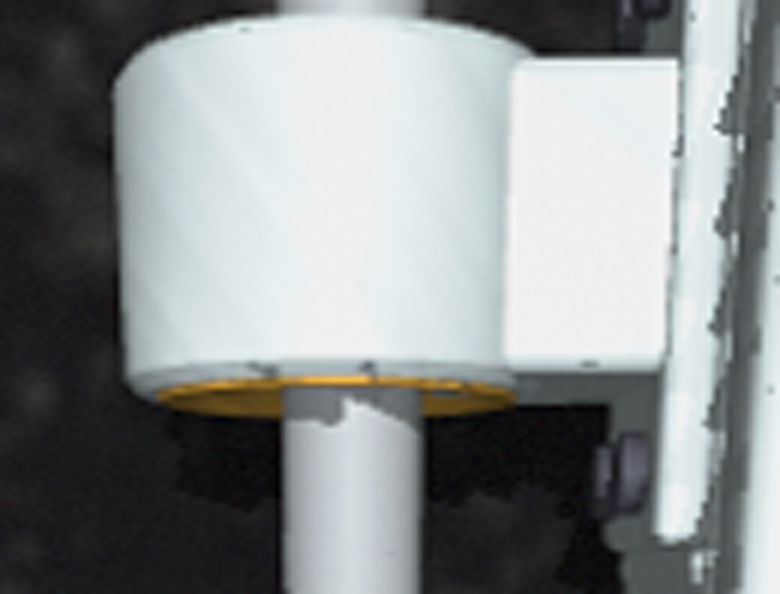

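```bash
cat > rel.py <<'E'
from h import *
import sys
c=np.load(sys.argv[1]);g=c['img'].astype(float).mean(2);s=sense();M=R_.from_quat(s['orientation']).as_matrix()
o=(-c['R'].T@c['t']-s['ee_pos'])@M
def edge(v,u0,u1,sgn):
    d=sgn*np.diff(g[v,u0:u1]);i=d.argmax();k=np.arange(max(i-1,0),min(i+2,len(d)));w=np.clip(d[k],0,None);return u0+.5+(w*k).sum()/w.sum(),d[i]
def tang(u,v,R,side,zc):
    d=rays(c,u,v)@c['R']@M;n=np.array([-d[2],d[1]])/np.hypot(d[1],d[2]);n=n*side*np.sign(n[0])
    return (R-(zc-o[2])*n[1])/n[0]+o[1],(o+d*((zc-o[2])/d[2]))[0]
print('cam',o)
for z in (9.4,):
  for v in eval(sys.argv[2]):
    u,e=edge(v,220,262,1);print('barrel',v,round(u,2),round(e),np.round(tang(u,v,15,1,z),2))
  for v in eval(sys.argv[3]):
    a,e=edge(v,255,275,1);b,e2=edge(v,277,297,-1);print('rod',v,round(a,2),round(b,2),round(e),round(e2),np.round(tang(a,v,5,1,z),2),np.round(tang(b,v,5,-1,z),2))
E
python3 rel.py pics/w17.npz 'range(16,66,8)' 'range(80,215,22)'
```

```text
cam [  83.81250853    0.28939756 -128.98793177]
barrel 16 233.7 82 [ -0.84 119.17]
barrel 24 233.73 78 [ -0.96 116.37]
barrel 32 233.94 56 [ -1.   113.53]
barrel 40 234.54 57 [ -0.89 110.64]
barrel 48 234.78 75 [ -0.92 107.7 ]
barrel 56 234.79 94 [ -1.05 104.71]
barrel 64 235.56 69 [ -0.86 101.67]
rod 80 261.82 284.53 76 62 [ 0.15 95.45] [ 0.   95.45]
rod 102 261.86 284.37 78 61 [4.000e-02 8.651e+01] [4.000e-02 8.652e+01]
rod 124 262.48 284.22 56 68 [ 0.2  77.14] [ 0.08 77.14]
rod 146 262.88 284.11 68 62 [ 0.25 67.3 ] [ 0.14 67.3 ]
rod 168 262.89 284.16 76 75 [ 0.13 56.96] [ 0.29 56.96]
rod 190 263.54 283.52 55 54 [ 0.32 46.09] [ 0.1  46.09]
rod 212 263.92 283.27 73 66 [ 0.37 34.65] [ 0.1  34.65]
```

Run:
```python
from h import *
c=np.load('pics/w17.npz');P=pts(c)
for v in (12,24,36,48,58): print('barrel',np.sort(P[v,262:286,2])[-12:].mean().round(2))
for v in range(85,215,18): print('rod',P[v,270:278,2].mean().round(2))
for v in range(240,320,15): print('handle',P[v,266:282,2].mean().round(2))
print('lid',np.median(P[20:90,380:540,2]))
```

```text
barrel 45.77
barrel 45.51
barrel 55.99
barrel 45.43
barrel 45.83
rod 35.43
rod 35.71
rod 35.62
rod 35.28
rod 35.69
rod 35.43
rod 34.67
rod 35.32
handle 38.51
handle 38.21
handle 38.38
handle 38.37
handle 38.62
handle 46.77
lid 56.44680896966558
```

Request:
apply_moves([
  {"travel":[0,-0.0013,0],"delta_rot":[0,0,0],"fingers":1},
  {"travel":[0,0,0],"delta_rot":[0,0,0],"fingers":1},
])

```text
time_s: 15.65
ee_pos: [520.1, 13.7, 39.4]
orientation: [0.593, 0.805, -0.0, 0.0]
contact_force: [-0.2, -0.3, -1.2]
opening: 0.165
```

```bash
bash go.sh -77.3 -140 39.4 107.35;python3 - <<'E'
from h import *
snap('wrist','w18.png')
E
python3 rel.py pics/w18.npz 'range(16,66,8)' 'range(80,215,44)'
```

```text
15.65 [ 0.186  0.665 -0.457  2.047  0.551  0.55  -0.364] [520.1  13.7  39.4] [ 5.927e-01  8.054e-01 -2.000e-04  4.000e-04] [-0.2 -0.3 -1.2] 0.16491541942820076
x [-0.297  0.955 -0.001] y [0.955 0.297 0.   ] z [ 0.    -0.001 -1.   ] r 520.2734045841662
case frame tcp [ -77.5 -154.4   39.4] toolx yaw deg 107.3 case y yaw 107.45802401763618
to target mm [14.4  0.2 -0. ] norm [ 0.0192  0.0002 -0.    ]
rot norm [ 0.      0.0003 -0.0003]

cam [  83.56707603    0.23449721 -128.93852918]
barrel 16 235.79 80 [-5.000e-02  1.189e+02]
barrel 24 236.52 66 [  0.12 116.11]
barrel 32 236.71 67 [7.0000e-02 1.1327e+02]
barrel 40 236.82 70 [-1.0000e-02  1.1038e+02]
barrel 48 237.32 52 [7.0000e-02 1.0744e+02]
barrel 56 237.61 76 [6.0000e-02 1.0445e+02]
barrel 64 237.82 85 [2.0000e-02 1.0141e+02]
rod 80 261.83 284.65 75 53 [9.000e-02 9.519e+01] [-2.000e-02  9.519e+01]
rod 124 262.5 284.14 57 66 [ 0.13 76.88] [-3.000e-02  7.688e+01]
rod 168 262.89 284.17 74 75 [5.000e-02 5.671e+01] [ 0.2  56.71]
rod 212 263.89 283.28 73 66 [ 0.27 34.41] [ 0.  34.4]
```

Rod and barrel now concentric within 0.1 mm. Go on into the lid bushing.

Request:
apply_moves([
  {"travel":[0.009,0,0],"delta_rot":[0,0,-0.0004],"fingers":1},
  {"travel":[0.008,0,0],"delta_rot":[0,0,0],"fingers":1},
  {"travel":[0,0,0],"delta_rot":[0,0,0],"fingers":1},
])

```text
time_s: 16.0
ee_pos: [516.1, 26.8, 39.4]
orientation: [0.593, 0.806, -0.0, 0.0]
contact_force: [1.2, 0.1, -2.1]
opening: 0.169
```

```bash
bash go.sh -77.4 -130 39.4 107.38
```

```text
16.0 [ 0.159  0.661 -0.454  2.056  0.55   0.542 -0.39 ] [516.1  26.8  39.4] [ 5.926e-01  8.055e-01 -1.000e-04  3.000e-04] [ 1.2  0.1 -2.1] 0.16898463432620364
x [-0.298  0.955 -0.001] y [0.955 0.298 0.   ] z [ 0. -0. -1.] r 516.7912199172451
case frame tcp [ -77.4 -140.8   39.4] toolx yaw deg 107.32 case y yaw 107.45802401763618
to target mm [10.8 -0.  -0. ] norm [ 0.0144 -0.     -0.    ]
rot norm [ 0.0001  0.0002 -0.0003]
```

Request:
apply_moves([
  {"travel":[0.009,0,0],"delta_rot":[0,0,-0.0003],"fingers":1},
  {"travel":[0.008,0,0],"delta_rot":[0,0,0],"fingers":1},
  {"travel":[0,0,0],"delta_rot":[0,0,0],"fingers":1},
])

```text
time_s: 16.3
ee_pos: [511.8, 40.6, 39.4]
orientation: [0.592, 0.806, 0.0, 0.0]
contact_force: [-0.2, -0.1, -1.5]
opening: 0.166
```

```bash
bash go.sh -77.4 -100 39.4 107.38
```

```text
16.3 [ 0.129  0.658 -0.45   2.065  0.549  0.535 -0.416] [511.8  40.6  39.4] [5.918e-01 8.061e-01 0.000e+00 3.000e-04] [-0.2 -0.1 -1.5] 0.16598268619963333
x [-0.3    0.954 -0.   ] y [0.954 0.3   0.   ] z [ 0. -0. -1.] r 513.4584612307494
case frame tcp [ -77.3 -126.3   39.4] toolx yaw deg 107.44 case y yaw 107.45802401763618
to target mm [26.3 -0.1  0. ] norm [ 0.0351 -0.0001  0.    ]
rot norm [0.0001 0.0001 0.0003]
```

Request:
apply_moves([
  {"travel":[0.009,0,0],"delta_rot":[0,0,0],"fingers":1},
  {"travel":[0.009,0,0],"delta_rot":[0,0,0],"fingers":1},
  {"travel":[0.005,0,0],"delta_rot":[0,0,0],"fingers":1},
  {"travel":[0,0,0],"delta_rot":[0,0,0],"fingers":1},
])

```text
time_s: 16.7
ee_pos: [506.1, 58.9, 39.4]
orientation: [0.592, 0.806, 0.0, 0.0]
contact_force: [0.1, -1.1, -1.6]
opening: 0.169
```

```bash
bash go.sh -77.4 -98 39.4 107.38
```

```text
16.7 [ 0.089  0.654 -0.445  2.075  0.548  0.527 -0.453] [506.1  58.9  39.4] [5.915e-01 8.063e-01 1.000e-04 3.000e-04] [ 0.1 -1.1 -1.6] 0.16919777293407048
x [-0.3    0.954 -0.   ] y [0.954 0.3   0.   ] z [ 0.001 -0.    -1.   ] r 509.5560354811112
case frame tcp [ -77.3 -107.2   39.4] toolx yaw deg 107.47 case y yaw 107.45802401763618
to target mm [ 9.2 -0.1  0. ] norm [ 0.0122 -0.0002  0.    ]
rot norm [0.0001 0.0001 0.0005]
```

Request:
apply_moves([
  {"travel":[0.008,0,0],"delta_rot":[0,0,0.0005],"fingers":1},
  {"travel":[0.004,0,0],"delta_rot":[0,0,0],"fingers":1},
  {"travel":[0,0,0],"delta_rot":[0,0,0],"fingers":1},
  {"travel":[0,0,0],"delta_rot":[0,0,0],"fingers":1},
])

```text
time_s: 17.1
ee_pos: [503.3, 68.1, 39.4]
orientation: [0.592, 0.806, 0.0, 0.0]
contact_force: [0.9, 0.2, -1.4]
opening: 0.172
```

```bash
bash go.sh -77.4 -98 39.4 107.38;python3 - <<'E'
from h import *
snap('scene','s19.png');snap('top','t19.png');snap('wrist','w19.png')
E
python3 chk.py 19; python3 rel.py pics/w19.npz '[]' 'range(190,215,8)'; python3 cs.py pics/w19.npz|head -3
```

```text
17.1 [ 0.068  0.652 -0.442  2.079  0.547  0.523 -0.473] [503.3  68.1  39.4] [5.923e-01 8.058e-01 0.000e+00 4.000e-04] [ 0.9  0.2 -1.4] 0.1719301835114762
x [-0.298  0.954 -0.001] y [0.954 0.298 0.   ] z [ 0.001 -0.    -1.   ] r 507.8518364806202
case frame tcp [-77.2 -97.5  39.4] toolx yaw deg 107.37 case y yaw 107.45802401763618
to target mm [-0.5 -0.2  0. ] norm [-0.0007 -0.0002  0.    ]
rot norm [ 0.0001  0.0002 -0.0001]

cam [  83.59358104    0.34021656 -128.98392687]
rod 190 255.88 295.06 3 6 [-3.38 45.86] [ 5.79 45.84]
rod 198 260.5 295.05 3 8 [-1.19 41.76] [ 5.88 41.75]
rod 206 263.36 283.43 34 40 [ 0.18 37.59] [ 0.19 37.59]
rod 214 263.84 283.29 83 69 [ 0.37 33.35] [ 0.16 33.34]
lid z 56.380057259693935 ((-1.89300537109375, -27.453079223632812), (94.86980438232422, 100.1880111694336), 89.8340835571289) [-52. -75.] [48.1 20.1]
plane slope [ 0.   0.  56.6]
-60 3357 x [-91.1 -77.2 -64.3] y [-59.1 -42.3 -30.7] z [26.6 43.1 46.2]
```

View pics/s19d.png

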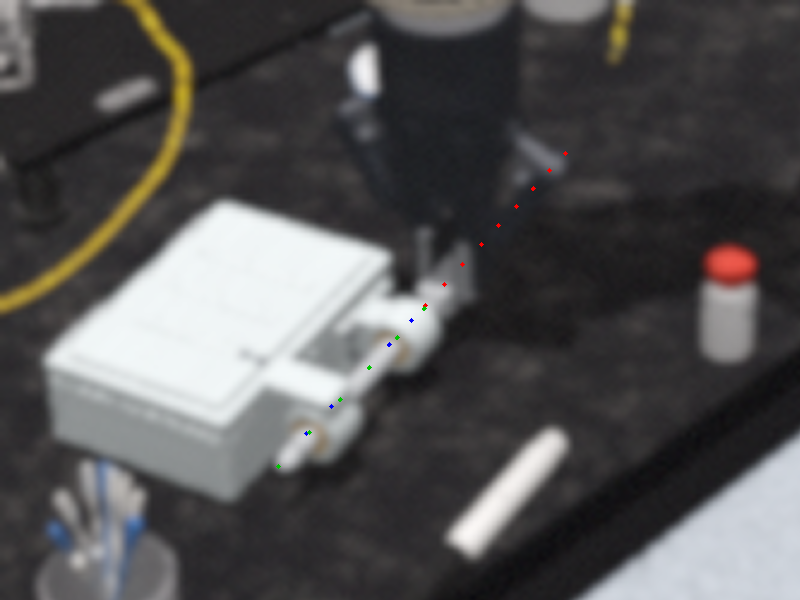

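View pics/w19.png

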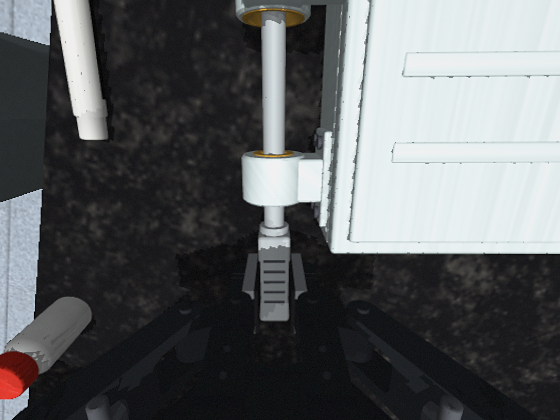

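View pics/t19d.png

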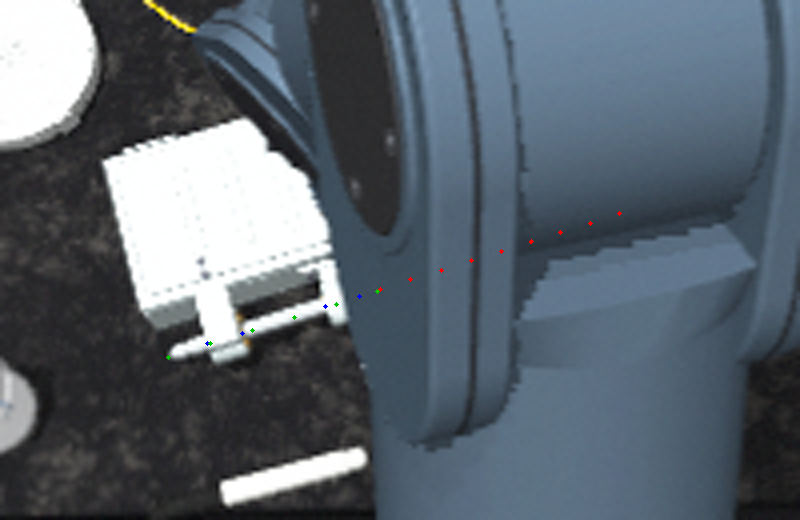

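```bash
python3 -c "
from h import *
print(sense()['qvel'].round(4)); print(finish_job())"
```

```text
[ 0.0004  0.0007 -0.0011  0.0009  0.0007 -0.001  -0.0004]
the job is handed in; nothing more can be done
None
```

I shut the lid and threaded the locking rod through both bushings. I handed the job in at about 17 s with the arm still and the gripper holding the handle at a 60 N setting.

**Lid:** I pushed it over from behind with closed fingers, then pressed it down until it stopped hard at about 32 N. It measured flat at 56 mm before the rod went in, and still flat at the end.

**Rod:**
- By the arm's position, the tip ended about 67 mm along the case's y axis, roughly 25 mm past the lid's bushing.
- The collar stopped at about -68 mm, clear of the case's bushing.
- Contact force stayed under about 2.5 N throughout the insertion.

**Checks that disagreed:**
- My first position for the bushing axis put the rod about 1 mm off centre. I saw this in a wrist view with the tip between the two bushings and corrected it to within about 0.1 mm before entering the lid's bushing.
- The case measured 1 to 4 mm smaller than stated, because of rounded edges and calibration error. This made no difference to the fit.
- I judged the final tip position only from the arm's pose and the scene and top pictures, which agree to about 3 mm. The wrist camera could not see the tip.

I saw no sign that the bottle, vial or wafer box had been disturbed, though I compared them only by eye. The wafer box was partly hidden behind the gripper in the last picture.

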